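Book finished fossils out of the preparation bench

ROBOT

A 6-joint arm with a two-finger parallel gripper is mounted at the origin on the work surface. World frame = base frame: x ahead of the robot, y to its left, z up, the work surface at z = 0. Lengths are in m, angles in rad, forces in N, time in s.
With the tool pointing down it reaches from about 0.4 to 0.825 m from the base axis. Payload 7 kg.
Tool frame: the origin (TCP) lies on the centre line of the jaws, within the pads' length; the fingertips stand 14 mm ahead of it and the grasp point (between the pads) lies 5 mm behind it; z points along the fingers, y is the line along which they close (so a half turn about z gives the same grasp; the last joint's range is limited). The gripper opens to 88 mm and grips with 3 to 60 N. Pads are 19 mm wide; open, the fingers measure 130 mm over their backs; the gripper's body (78 mm by 193 mm) begins 47 mm behind the grasp point.
Start: joints at [1.394, 0.359, 0.012, 0, -1.224, -0.288], TCP at [0.303, 0.603, 0.241] pointing down, gripper open.
Joint ranges: [-3.07, 3.07], [-1.43, 2.12], [-1.02, 1.25], [-3.03, 1.67], [-3.05, -0], [-3.03, 3.03]. Speed limits (rad/s): [2.39, 2.39, 3.01, 3.14, 3.14, 3.14].

INTERFACE

Orientations are given as [roll, pitch, yaw] about the fixed x, y, z axes, in that order (R = Rz(yaw) Ry(pitch) Rx(roll)).
In Python, from station import arm gives the robot as it stands.
- The arm moves only by the tool move_arm, never from a script. Its argument "rows" is a list of rows, each an object with "translation": the shift along the tool's x, y, z in cm, a list of three; "rot": the turn, a rotation vector about the tool's x, y, z in degrees, a list of three; "hand": the closure, from 0 (fully open) to 1 (shut). A call has 1 to 8 rows; each row is the pose to reach, as a shift and turn from the pose commanded when the call began, along the tool's axes at that moment; what a row does not reach only later rows make up. A row lasts 1/12 s, in which the tool goes at most 41.7 mm and 7.16 degrees, less where a joint would pass 70% of its speed; a pose out of reach is approached as far as the arm can. A call with a gripper value outside its range is refused whole. The fingers move at their own pace and stop on an object; "squeeze" is the grip in N (left out, the last holds). Time passes only in rows, so rows that repeat a pose let the fingers close. It gives the time, the measured TCP pose, the force, the opening and the grip force at its end, in the units of the state.
- arm.get_state(): the state, without advancing time (a new reading comes with each control period).
- arm.grab_frame(name): name is "scene" or "top" or "wrist"; returns (picture, depth): 400x640x3 uint8, red, green, blue; 400x640 float32, m along the optical axis (not along the pixel's ray), 0 where there is no reading.
- arm.camera_params(name): a dict with "vfov" (degrees; the focal length in pixels is half the picture's height over the tangent of half this angle, whatever the lens; pixels are square), "cx", "cy" (the principal point, pixels), "k1" (the pictures are not rectified: a ray, as slopes to the right and down, at radius r is drawn at 1 + k1 r^2 times it, then the intrinsics apply), "position" and "orientation" of the camera in the world; the wrist camera has in their place "tool_from_camera" (4x4, takes a point from camera to tool coordinates, whose origin is the TCP and whose axes are the flange's). Camera axes: x right, y down, z forward; pixel columns grow to the right and rows downward; lengths in m; the calibration is good to about 2 mm. A picture is of the moment at which its call begins: read the wrist's pose just before it. camera_params takes no time and is no camera call.
- arm.job_done(): hands the job in; it is judged then, once.
Trained networks look in the newest picture that a camera, given by its name, has taken for a name from the list of things; names that differ only in an ending like _2 or _b are one class to them, and where a whole thing is asked for, a point or a joint stands for the part that bears it (a point fixed in the world has none). Each returns a list of dicts, best first, with "p" (0 to 1); they miss things now and then, are a little off and sometimes report something else, mostly with a low value. They report only what shows in the picture. A call takes as long as a camera call. They do not tell look-alikes from the thing itself.
- arm.search_frame(label, camera): "point" ([x, y, z] in m, in the coordinates of the camera as it stood for that picture, good to about 4 mm: the middle of the surface that is visible of it).
- arm.pinpoint(label, camera): "point" ([x, y, z] in m, in the coordinates of the camera as it stood for that picture, good to about 4 mm: a listed point, or the origin of a listed thing).
The state is a dict: "t": time; "q": joint angles; "qd": joint speeds; "joint_efforts": joint torques, N m; "eef_pos": TCP position; "ee_rot": TCP orientation; "force": force on the tool from outside, world axes, zero at the start; "moment": the same for the moment, N m; "width": finger opening in m; "gripper_force": force on a finger pad.
Only numpy, scipy, OpenCV 4.12 (cv2) and the standard library are available. Lean on these libraries where they do the work, as an engineer would, in place of code of your own. Each camera call takes 0.05 s, during which the arm holds its last target. There are 200 camera calls.

TASK

Book out the finished fossils, the ones with a green dot: pull the stick scanner out of its charging stand and, keeping it steady and square to each 2D-code label from a few centimetres off for a good second, read the label on the end of the tray first and then the labels of the green-dotted fossils that are there, in register order - thigh bone, jaw, vertebra, rib. Stand the scanner back in its charging stand, and only then lay those fossils in the tray, flat on its floor with their labels up and without dropping them. Leave the red-dotted pieces and everything else on the bench where they are.

Things in the scene. Friction and masses are not known exactly. Their poses are not given: they have to be found in the camera images.
- scanner: Stick barcode scanner, 172 mm long, 0.13 kg, standing loosely, nose down, in the charging stand. Origin: centre of the nose face; +z runs along the stick to the tail. From the nose, z 0 to 100 mm is a dark round barrel of 26 mm diameter; z 100 to 172 mm is the yellow square grip, 24 x 24 mm, its flats facing body x and y.
- scanner_window (a point): Red reading window in the scanner's nose face (same point and axes as the scanner); it looks along -z. It reads by itself, no trigger, when a label lies 25 to 100 mm in front of it, no more than 14 mm off the axis, with the axis within 0.28 rad of the label's normal, and the scanner is held there for an unbroken 1 s.
- stand: Charging stand, fixed, its place varies. Grey foot 12 mm thick (100 x 86 mm, a little longer towards +x), with a dark square tower 49 x 49 mm up to z = 82 mm; in it a square well 33 x 33 mm, open at the top, floor at z = 12 mm. Origin: on the well's axis, at bench level; z up.
- tray: Cream archive tray, fixed, its place and yaw vary: outside 250 mm (x) by 320 mm (y), 45 mm high, walls 6 mm, floor top at z = 6 mm. Origin: centre of the underside. A sloping white label holder (66 x 42 mm) is on the -y end, outside, reaching out 35 mm.
- tray_label (a point): Centre of the tray's 30 mm square 2D-code label on the sloping holder at the tray's -y end, 34 mm above the bench; z = the label's outward normal, leaning 35 degrees from vertical, away from the tray (towards its -y).
- femur: Thigh bone, pale tan with two knobbly ends and a green dot, 120 mm long along x, 0.3 kg. Origin: centre of the underside, z up. Shaft between the ends (x -32 to 32 mm) 40 mm wide (y) and 38 mm high; ends 52 mm wide and 46 mm high. None if not there.
- femur_label (a point): Centre of its white 24 mm square 2D-code sticker, flat on top of the shaft; z = label normal. None if not there.
- jaw: Piece of jaw, brown-tan with a row of eight dark upright teeth along its +y edge and a green dot, 106 mm long (x), 44 mm wide (y), 0.28 kg. Origin: centre of the underside, z up. Sides upright; the top slopes up from 26 mm high at -y to 42 mm at +y, the teeth to 51 mm. None if not there.
- jaw_label (a point): Centre of its white 24 mm square 2D-code sticker on the sloping top; z = label normal, leaning 20 degrees towards the jaw's -y. None if not there.
- vertebra: Vertebra, very pale, a squat block with a narrow spine at +x and a green dot. Origin: centre of the underside, z up. Block: x -40 to 20 mm, 50 mm wide (y), 44 mm high; spine: x 20 to 56 mm, 18 mm wide, 30 mm high. 0.25 kg. Hold it by the block, at x = -10 mm. None if not there.
- vertebra_label (a point): Centre of its white 24 mm square 2D-code sticker, flat on top of the block; z = label normal. None if not there.
- rib: Piece of rib, brown, slender and slightly bent, with a green dot, 128 mm long (x), 0.16 kg. Origin: centre of the underside, z up. Middle (x -28 to 28 mm) 32 mm wide (y) with upright sides; its top slopes from 32 mm high at -y to 22 mm at +y; the ends 27 mm wide, 24 mm high, bent 0.2 rad towards -y. None if not there.
- rib_label (a point): Centre of its white 24 mm square 2D-code sticker on the sloping top; z = label normal, leaning 18 degrees towards the rib's +y. None if not there.
- red_fragment: Bystander: unfinished fragment with a RED dot and a code sticker too, lying among the others, 104 x 50 x 36 mm, 0.32 kg. Origin: centre of the underside; long axis x.
- red_block: Bystander: large block with a red dot, 100 (x) x 156 (y) x 70 mm. Origin: centre of the underside.
- red_slab: Bystander: slab with a red dot, 132 (x) x 74 x 45 mm. Origin: centre of the underside.
- brush: Bystander: dusting brush 170 mm long, lying.
- thread_spool: Bystander: white thread spool, upright, 44 mm across, 90 mm high.
- consolidant: Bystander: amber bottle, upright, 60 mm across, 140 mm high.
Things that resemble listed ones, but are neither listed nor needed, are in the scene too. Leave any blue or pink look-alike of the femur alone. What is shaped like the jaw but yellow is not meant.

How it is judged:
On the way, in this order (a step that is already met when the one before it is completed fails the run):
1. the scanner is pulled clear out of its charging stand (height (world z) of scanner above 0.095 m), for 0.2 s.
2. the tray's label is read: scanner held steady for 1 s, square to the label (within 0.28 rad), 25 to 100 mm off, aimed within 14 mm of its centre (x of tray_label in the frame of scanner between -0.014 and 0.014 m and y of tray_label in the frame of scanner between -0.014 and 0.014 m and z of tray_label in the frame of scanner between -0.1 and -0.025 m and angle between the z axis of scanner and the z axis of tray_label, either way round below 0.28 rad), for 1 s.
3. the thigh bone's label is read in the same way (x of femur_label in the frame of scanner between -0.014 and 0.014 m and y of femur_label in the frame of scanner between -0.014 and 0.014 m and z of femur_label in the frame of scanner between -0.1 and -0.025 m and angle between the z axis of scanner and the z axis of femur_label, either way round below 0.28 rad), for 1 s.
4. the jaw's label is read in the same way (x of jaw_label in the frame of scanner between -0.014 and 0.014 m and y of jaw_label in the frame of scanner between -0.014 and 0.014 m and z of jaw_label in the frame of scanner between -0.1 and -0.025 m and angle between the z axis of scanner and the z axis of jaw_label, either way round below 0.28 rad), for 1 s.
5. the vertebra's label is read in the same way (x of vertebra_label in the frame of scanner between -0.014 and 0.014 m and y of vertebra_label in the frame of scanner between -0.014 and 0.014 m and z of vertebra_label in the frame of scanner between -0.1 and -0.025 m and angle between the z axis of scanner and the z axis of vertebra_label, either way round below 0.28 rad), for 1 s.
6. the rib's label is read in the same way (x of rib_label in the frame of scanner between -0.014 and 0.014 m and y of rib_label in the frame of scanner between -0.014 and 0.014 m and z of rib_label in the frame of scanner between -0.1 and -0.025 m and angle between the z axis of scanner and the z axis of rib_label, either way round below 0.28 rad), for 1 s.
7. the scanner stands in its charging stand again, fully down, let go, while no fossil is in the tray yet (horizontal distance between scanner and stand below 0.009 m and height (world z) of scanner between 0.008 and 0.018 m and angle between scanner's own z axis and vertical below 0.15 rad and contact force between the fingers and scanner below 0.1 N and horizontal distance between each of femur, jaw, vertebra, rib and tray above 0.18 m), for 0.3 s.
8. every green-dotted fossil that was there lies flat in the tray, let go (x of femur in the frame of tray between -0.105 and 0.105 m and y of femur in the frame of tray between -0.14 and 0.14 m and z of femur in the frame of tray between 0.002 and 0.014 m and angle between each of femur, jaw, vertebra, rib's own z axis and vertical below 0.2 rad and linear speed of each of femur, jaw, vertebra, rib below 0.03 m/s and contact force between the fingers and femur below 0.1 N and x of jaw in the frame of tray between -0.105 and 0.105 m and y of jaw in the frame of tray between -0.14 and 0.14 m and z of jaw in the frame of tray between 0.002 and 0.014 m and contact force between the fingers and jaw below 0.1 N and x of vertebra in the frame of tray between -0.105 and 0.105 m and y of vertebra in the frame of tray between -0.14 and 0.14 m and z of vertebra in the frame of tray between 0.002 and 0.014 m and contact force between the fingers and vertebra below 0.1 N and x of rib in the frame of tray between -0.105 and 0.105 m and y of rib in the frame of tray between -0.14 and 0.14 m and z of rib in the frame of tray between 0.002 and 0.014 m and contact force between the fingers and rib below 0.1 N), for 0.3 s.
At the end, for the whole second after the job is handed in: Every green-dotted fossil present lies at rest on the tray floor inside the walls, tilt under 0.2 rad; the scanner stands fully down in its stand (9 mm, 0.15 rad); nothing is held; red-dotted pieces, brush, spool and bottle within 30 mm of their places (all of step 8 and horizontal distance between scanner and stand below 0.009 m and height (world z) of scanner between 0.008 and 0.018 m and angle between scanner's own z axis and vertical below 0.15 rad and contact force between the fingers and scanner below 0.1 N and distance of each of red_fragment, red_block, red_slab, brush, thread_spool, consolidant from where it was at the start of the episode below 0.03 m); the robot touches nothing.
It fails at once if a red-dotted piece is moved more than 30 mm (distance of any of red_fragment, red_block, red_slab from where it was at the start of the episode above 0.03 m).
It fails at once if the brush, thread spool or bottle is moved more than 30 mm (distance of any of brush, thread_spool, consolidant from where it was at the start of the episode above 0.03 m).
It fails at once if a green-dotted fossil is dropped from more than about 4 cm (faster than 0.9 m/s while not held) ((linear speed of femur above 0.9 m/s and contact force between the fingers and femur below 0.1 N) or (linear speed of jaw above 0.9 m/s and contact force between the fingers and jaw below 0.1 N) or (linear speed of vertebra above 0.9 m/s and contact force between the fingers and vertebra below 0.1 N) or (linear speed of rib above 0.9 m/s and contact force between the fingers and rib below 0.1 N)).
Of femur, jaw, vertebra, rib only 3 to 4 are there at a start; the rules pass over those that are not, and their reading is None.
At some moment in a run one of femur, jaw, vertebra, rib may be knocked a few centimetres aside while the robot is not near it.
It also fails if it takes over 210 s, if anything falls off the work surface, if the arm or the gripper's body presses on something with over 40 N, if the wrist force passes 120 N, or if a joint passes its speed limit or range.

## Working session

There is one attempt and no reset: what is moved stays moved. The work goes in short steps, Python scripts to look and compute and a tool call to move; the robot and the scene stay as the last step left them, time stands still between calls to the robot, and variables do not carry over. Pictures are saved under pics/ and viewed, at most 14 in all, crops included, and the job is handed in when it is done.

Besides the shell and the picture viewer there is one more tool, called in YAML: its name, and indented under it one key for each argument. move_arm: Moves the arm, as the interface text tells. Its arguments: {"type":"object","properties":{"rows":{"type":"array","items":{"type":"object","properties":{"translation":{"type":"array","items":{"type":"number"}},"rot":{"type":"array","items":{"type":"number"}},"hand":{"type":"number"}}}},"squeeze":{"type":"number"}},"required":["rows"]}

```bash
ls; mkdir -p pics; cat > h.py <<'E'
import numpy as np, cv2
from scipy.spatial.transform import Rotation as R
from station import arm
def K(c):
    f=200/np.tan(np.radians(c['vfov'])/2); return f,c['cx'],c['cy'],c['k1']
def pose(name,st=None):
    c=arm.camera_params(name)
    if 'position' in c:
        o=np.array(c['orientation']); T=np.eye(4)
        T[:3,:3]=o if o.shape==(3,3) else R.from_euler('xyz',o).as_matrix(); T[:3,3]=c['position']; return T
    st=st or arm.get_state(); T=np.eye(4); T[:3,:3]=R.from_euler('xyz',st['ee_rot']).as_matrix(); T[:3,3]=st['eef_pos']
    return T@np.array(c['tool_from_camera'])
def cloud(name,depth,T):
    f,cx,cy,k=K(arm.camera_params(name)); v,u=np.mgrid[:400,:640]
    D=np.array([[f,0,cx],[0,f,cy],[0,0,1]])
    # invert radial model
    xd=(u-cx)/f; yd=(v-cy)/f; x,y=xd.copy(),yd.copy()
    for _ in range(15):
        s=1+k*(x*x+y*y); x,y=xd/s,yd/s
    P=np.stack([x*depth,y*depth,depth],-1); return P@T[:3,:3].T+T[:3,3]
def proj(name,p,T):
    f,cx,cy,k=K(arm.camera_params(name)); q=(np.atleast_2d(p)-T[:3,3])@T[:3,:3]
    s=q[:,:2]/q[:,2:]; s=s*(1+k*(s**2).sum(1,keepdims=True)); return s*f+[cx,cy]
E
python3 - <<'E'
from h import *
for n in ['top','scene']:
    print(arm.camera_params(n)); T=pose(n)
    im,d=arm.grab_frame(n); cv2.imwrite(f'pics/{n}0.png',im[:,:,::-1]); np.savez(f'{n}0.npz',im=im,d=d,T=T)
    if n=='top':
        for l in ['scanner','stand','tray','tray_label','femur','jaw','vertebra','rib','femur_label','jaw_label','vertebra_label','rib_label','red_fragment','red_block','red_slab','brush','thread_spool','consolidant']:
            for f in ([arm.pinpoint]):
                r=f(l,n)
                for x in r[:3]:
                    w=T[:3,:3]@x['point']+T[:3,3]; print(l,round(x['p'],2),w.round(3),proj(n,w,T).round()[0])
print(arm.get_state())
print(arm.camera_params('wrist'))
E
```

```text
pics
{'vfov': 54.57344188160245, 'cx': 315.075663342919, 'cy': 200.76950497534486, 'k1': 0.028029869192495064, 'position': array([ 0.40167712, -0.09534158,  1.18005172]), 'orientation': array([-3.03794075,  0.00687122, -1.59794992])}
scanner 0.58 [ 0.453 -0.388  0.012] [415. 221.]
scanner 0.31 [ 0.452 -0.137  0.044] [331. 224.]
scanner 0.25 [ 0.445 -0.006 -0.002] [288. 228.]
stand 0.94 [ 0.456 -0.384 -0.002] [412. 221.]
stand 0.67 [0.555 0.106 0.034] [249. 191.]
tray 0.9 [ 0.549  0.281 -0.005] [194. 196.]
tray_label 0.64 [0.554 0.104 0.031] [250. 192.]
femur 0.86 [ 0.316 -0.412  0.   ] [424. 267.]
femur 0.82 [ 0.353 -0.232 -0.005] [364. 256.]
femur 0.75 [ 0.648 -0.019 -0.006] [291. 162.]
jaw 0.7 [ 0.444 -0.005 -0.   ] [288. 228.]
jaw 0.69 [ 0.27   0.206 -0.001] [218. 288.]
vertebra 0.7 [ 0.46  -0.132 -0.002] [329. 221.]
rib 0.85 [ 0.613 -0.306 -0.004] [384. 171.]
femur_label 0.86 [ 0.349 -0.223  0.042] [362. 258.]
femur_label 0.72 [ 0.647 -0.023  0.037] [291. 160.]
femur_label 0.6 [ 0.795 -0.054 -0.002] [301. 115.]
jaw_label 0.6 [ 0.436 -0.01   0.032] [289. 230.]
vertebra_label 0.88 
[... 1167 characters left out ...]
': array([-3.14155170e+00,  4.40515619e-05, -4.64805581e-01]), 'force': array([-0.41003693, -0.78492812, -0.46979385]), 'moment': array([-0.04023941, -0.02656029, -0.00044723]), 'gripper_force': 0.0, 'width': 0.08812640352779712}
{'vfov': 60.45014580671391, 'cx': 322.57366812864325, 'cy': 203.91056256210194, 'k1': -0.017777123137222895, 'tool_from_camera': array([[ 2.00970352e-04, -9.60213035e-01, -2.79268486e-01,
         7.57302938e-02],
       [ 9.99999253e-01, -1.43739841e-04,  1.21385365e-03,
         9.68497877e-05],
       [-1.20570010e-03, -2.79268521e-01,  9.60212289e-01,
        -1.44081589e-01],
       [ 0.00000000e+00,  0.00000000e+00,  0.00000000e+00,
         1.00000000e+00]])}
```

```bash
python3 - <<'E'
import cv2
a=cv2.imread('pics/top0.png'); cv2.imwrite('pics/top0c.png',cv2.resize(a[80:330,130:490],(800,556),interpolation=cv2.INTER_CUBIC))
E
```

```text
(no output)
```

View pics/top0c.png

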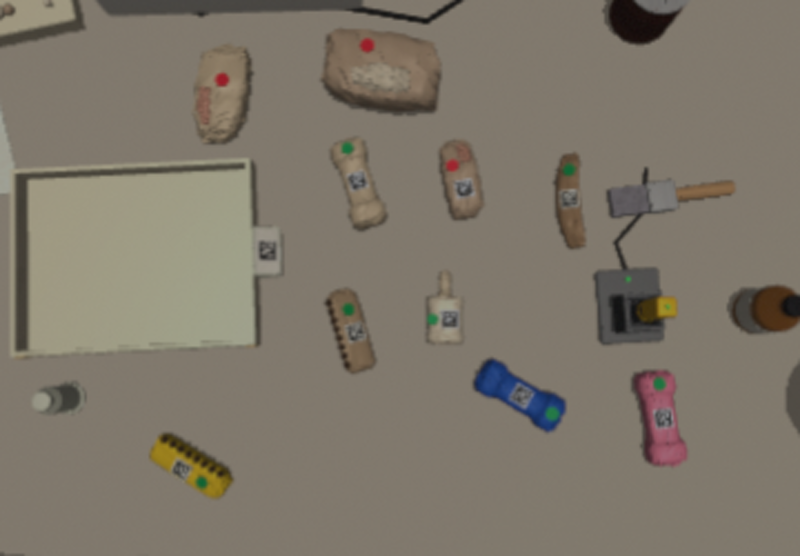

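View pics/scene0.png

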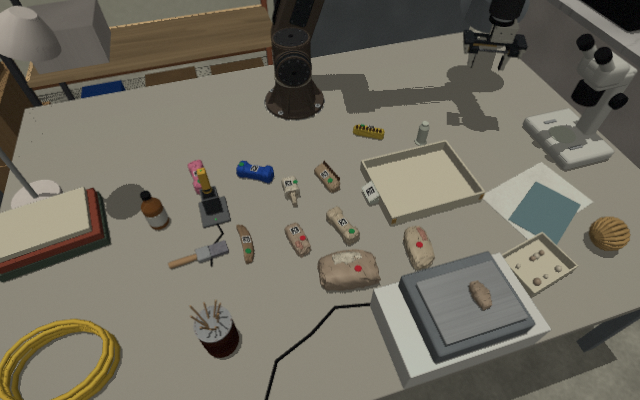

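Top crop shows: green-dotted tan femur (crop 357,182), jaw with dark teeth on the left (350,330), pale vertebra with its spine up (445,310), brown rib (569,200). Look-alikes: blue femur (520,395), pink femur (660,418), yellow jaw (190,465), red fragment (461,180), none of these wanted. Stand with scanner at (630,305), tray at (135,255), tray label at (267,250). I'll get exact poses from the depth.

```bash
cat >> h.py <<'E'
def rel(p,rpy,st=None):
    """shift (cm) & rotvec (deg) from the present pose to the target, in tool axes"""
    st=st or arm.get_state(); A=R.from_euler('xyz',st['ee_rot']); B=R.from_euler('xyz',rpy)
    print('rel',(A.inv().apply(np.array(p)-st['eef_pos'])*100).round(2),np.degrees((A.inv()*B).as_rotvec()).round(1), 'at',np.round(st['eef_pos'],4),np.round(st['ee_rot'],3),'t',st['t'])
def blob(C,c,r=.075,z0=.012,z1=.2):
    m=(np.hypot(C[...,0]-c[0],C[...,1]-c[1])<r)&(C[...,2]>z0)&(C[...,2]<z1); q=C[m]
    (x,y),(w,h),a=cv2.minAreaRect((q[:,:2]*1000).astype(np.float32)); 
    if w<h: w,h,a=h,w,a+90
    return np.array([x,y])/1e3,(round(w),round(h)),(a+90)%180-90,m
E
python3 - <<'E'
from h import *
z=np.load('top0.npz'); C=cloud('top',z['d'],z['T']); 
print('bench z',np.median(C[200:240,250:270,2]),(z['d']==0).mean())
for n,c,r in [('femur',(.648,-.02),.08),('jaw',(.444,-.005),.075),('vert',(.46,-.132),.07),('rib',(.613,-.306),.08),('frag',(.644,-.162),.07),('tray',(.549,.281),.25)]:
    b=blob(C,c,r); print(n,b[0].round(3),b[1],round(b[2],1),'zmax',C[b[3]][:,2].max().round(3))
# yellow grip top
hsv=cv2.cvtColor(z['im'],cv2.COLOR_RGB2HSV)
m=(C[...,2]>.17)&(np.hypot(C[...,0]-.455,C[...,1]+.385)<.09); print('tail',C[m].mean(0),m.sum())
m=(abs(C[...,2]-.082)<.01)&(np.hypot(C[...,0]-.455,C[...,1]+.385)<.06); print('tower',C[m].min(0),C[m].max(0),m.sum())
rel((.52,.2,.36),(np.pi,0,0)); rel((.45,-.25,.36),(np.pi,0,0))
E
```

```text
bench z -0.0011125096424191572 0.0040703125
femur [ 0.643 -0.022] (122, 49) 16.3 zmax 0.049
jaw [ 0.444 -0.007] (113, 42) 14.7 zmax 0.053
vert [ 0.472 -0.134] (99, 48) -2.4 zmax 0.049
rib [ 0.608 -0.323] (111, 105) 49.2 zmax 0.034
frag [ 0.646 -0.162] (106, 50) 7.7 zmax 0.042
tray [0.541 0.264] (479, 359) 1.9 zmax 0.094
tail [ 0.45506848 -0.38267537  0.18162255] 98
tower [ 0.43086205 -0.40866533  0.0720378 ] [ 0.47905988 -0.35944893  0.09124652] 166
rel [ 37.52  26.31 -11.95] [ -0.    0.  -26.6] at [0.3026 0.6034 0.2406] [-3.142  0.    -0.465] t 1.0
rel [ 51.43  69.68 -11.95] [ -0.    0.  -26.6] at [0.3026 0.6034 0.2406] [-3.142  0.    -0.465] t 1.0
```

move_arm:
  rows:
    - {"translation":[37.5,26.3,-12],"rot":[0,0,-26.6],"hand":0}
    - {"translation":[37.5,26.3,-12],"rot":[0,0,-26.6],"hand":0}
    - {"translation":[37.5,26.3,-12],"rot":[0,0,-26.6],"hand":0}
    - {"translation":[37.5,26.3,-12],"rot":[0,0,-26.6],"hand":0}
    - {"translation":[37.5,26.3,-12],"rot":[0,0,-26.6],"hand":0}
    - {"translation":[37.5,26.3,-12],"rot":[0,0,-26.6],"hand":0}
    - {"translation":[37.5,26.3,-12],"rot":[0,0,-26.6],"hand":0}
    - {"translation":[37.5,26.3,-12],"rot":[0,0,-26.6],"hand":0}

```text
t: 1.67
eef_pos: [0.456, 0.3176, 0.3259]
ee_rot: [-3.141, -0.0, -0.0]
force: [1.1, 0.3, 0.1]
width: 0.0876
gripper_force: 0.0
```

```bash
python3 - <<'E'
from h import *
rel((.5,-.2,.36),(np.pi,0,0))
E
```

```text
rel [ 4.41 51.76 -3.43] [-0. -0. -0.] at [0.456  0.3176 0.3259] [-3.141 -0.    -0.   ] t 1.6667
```

move_arm:
  rows:
    - {"translation":[6,30,-3.5],"rot":[0,0,0],"hand":0}
    - {"translation":[6,30,-3.5],"rot":[0,0,0],"hand":0}
    - {"translation":[6,30,-3.5],"rot":[0,0,0],"hand":0}
    - {"translation":[6,30,-3.5],"rot":[0,0,0],"hand":0}
    - {"translation":[6,30,-3.5],"rot":[0,0,0],"hand":0}
    - {"translation":[6,30,-3.5],"rot":[0,0,0],"hand":0}
    - {"translation":[6,30,-3.5],"rot":[0,0,0],"hand":0}
    - {"translation":[6,30,-3.5],"rot":[0,0,0],"hand":0}

```text
t: 2.33
eef_pos: [0.5157, 0.0156, 0.3612]
ee_rot: [3.141, -0.002, -0.003]
force: [-0.7, -0.8, -0.2]
width: 0.0877
gripper_force: 0.0
```

```bash
cat >> h.py <<'E'
def snap(i):
    T=pose('wrist'); im,d=arm.grab_frame('wrist'); cv2.imwrite(f'pics/w{i}.png',im[:,:,::-1]); C=cloud('wrist',d,T); np.savez(f'w{i}.npz',im=im,d=d,T=T,C=C); return im,C,T
def nets(labels,cam,T,k=2):
    for l in labels:
        for x in arm.pinpoint(l,cam)[:k]: 
            w=T[:3,:3]@x['point']+T[:3,3]; print(l,round(x['p'],2),w.round(3),proj(cam,w,T).round()[0])
E
python3 - <<'E'
from h import *
im,C,T=snap(1)
nets(['tray_label','femur_label','jaw_label','vertebra_label','rib_label'],'wrist',T)
rel((.5,-.2,.36),(np.pi,0,0))
E
```

```text
femur_label 0.85 [ 0.647 -0.02   0.039] [350.  58.]
femur_label 0.69 [ 0.352 -0.228  0.043] [485. 271.]
jaw_label 0.89 [ 0.442 -0.012  0.033] [341. 212.]
jaw_label 0.41 [ 0.458 -0.137  0.045] [431. 204.]
vertebra_label 0.82 [ 0.459 -0.136  0.044] [431. 202.]
vertebra_label 0.66 [0.554 0.105 0.034] [256. 133.]
rib_label 0.62 [ 0.619 -0.306  0.026] [563.  83.]
rel [-1.520e+00  2.201e+01 -1.000e-02] [-0.  0.  0.] at [0.5152 0.0201 0.3599] [-3.141  0.     0.   ] t 2.6333
```

View pics/w1.png

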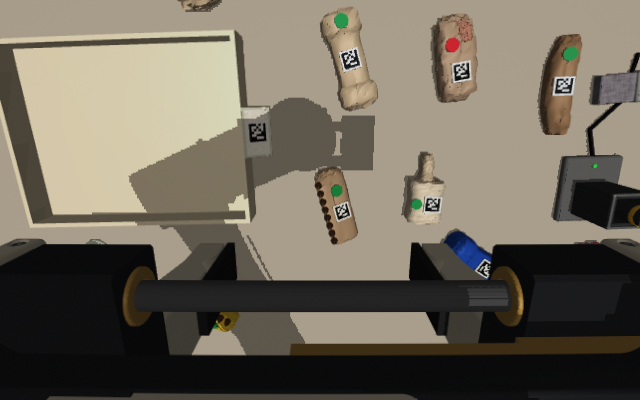

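Wrist picture: femur label (350,58), red fragment (460,70), rib (563,85), vertebra (431,203), jaw with teeth on its left (341,210), tray label (257,132), scanner stand (600,190). This matches the chosen set. Next I fit the label planes.

```bash
cat >> h.py <<'E'
def plane(C,c,r=.009):
    q=C[(np.linalg.norm(C-c,axis=-1)<r*1.5)&(np.hypot(C[...,0]-c[0],C[...,1]-c[1])<r)]
    m=q.mean(0); n=np.linalg.svd(q-m)[2][2]; n=n*np.sign(n[2]); return m,n,len(q)
E
python3 - <<'E'
from h import *
z=np.load('w1.npz'); C=z['C']
for n,c in [('tray',(.554,.105,.034)),('femur',(.647,-.02,.039)),('jaw',(.442,-.012,.033)),('vert',(.459,-.136,.044)),('rib',(.619,-.306,.026))]:
    m,v,k=plane(C,np.array(c)); print(n,m.round(3),v.round(3),'tilt',np.degrees(np.arccos(v[2])).round(1),'az',np.degrees(np.arctan2(v[1],v[0])).round(0),k)
for n,c,r in [('femur',(.648,-.02),.075),('jaw',(.444,-.005),.07),('vert',(.46,-.132),.07),('rib',(.613,-.306),.075)]:
    b=blob(C,c,r,.008,.07); print(n,b[0].round(3),b[1],round(b[2],1))
q=C[blob(C,(.613,-.306),.07,.008,.07)[3]]
for x in np.arange(.55,.68,.015):
    s=q[abs(q[:,0]-x)<.005]; 
    if len(s): print(x.round(3),s[:,1].min().round(3),s[:,1].max().round(3),len(s))
m=(C[...,2]>.078)&(C[...,2]<.086)&(np.hypot(C[...,0]-.455,C[...,1]+.385)<.06); q=C[m];print(blob(C,(.455,-.385),.06,.076,.09)[:3])
rel((.46,-.30,.36),(np.pi,0,0))
# tray rim
m=(abs(C[...,2]-.045)<.004)&(np.hypot(C[...,0]-.549,C[...,1]-.281)<.22)&(C[...,1]>.115); print(cv2.minAreaRect((C[m][:,:2]*1000).astype(np.float32)))
E
```

```text
tray [0.554 0.105 0.035] [ 0.016 -0.606  0.795] tilt 37.4 az -89.0 164
femur [ 0.647 -0.02   0.039] [0.007 0.015 1.   ] tilt 1.0 az 65.0 168
jaw [ 0.442 -0.012  0.033] [ 0.131 -0.333  0.934] tilt 21.0 az -69.0 118
vert [ 0.459 -0.136  0.045] [-0.013  0.021  1.   ] tilt 1.4 az 122.0 123
rib [ 0.619 -0.306  0.029] [0.01  0.321 0.947] tilt 18.7 az 88.0 184
femur [ 0.646 -0.02 ] (125, 49) 16.0
jaw [ 0.448 -0.005] (113, 43) 14.8
vert [ 0.475 -0.132] (97, 50) -0.4
rib [ 0.616 -0.335] (131, 91) 1.0
0.55 -0.328 -0.304 54
0.565 -0.326 -0.298 188
0.58 -0.323 -0.292 211
0.595 -0.374 -0.29 287
0.61 -0.376 -0.29 351
0.625 -0.375 -0.29 358
0.64 -0.321 -0.291 242
0.655 -0.322 -0.291 242
0.67 -0.322 -0.296 196
(array([ 0.45791479, -0.38086877]), (48, 45), 2.587006092071533)
rel [-5.520e+00  3.201e+01 -1.000e-02] [-0.  0.  0.] at [0.5152 0.0201 0.3599] [-3.141  0.     0.   ] t 2.6333
((552.1926879882812, 278.593994140625), (250.76466369628906, 328.1954650878906), 1.2587594985961914)
```

move_arm:
  rows:
    - {"translation":[-10,40,0],"rot":[0,0,0],"hand":0}
    - {"translation":[-10,40,0],"rot":[0,0,0],"hand":0}
    - {"translation":[-10,40,0],"rot":[0,0,0],"hand":0}
    - {"translation":[-10,40,0],"rot":[0,0,0],"hand":0}
    - {"translation":[-10,40,0],"rot":[0,0,0],"hand":0}
    - {"translation":[-10,40,0],"rot":[0,0,0],"hand":0}
    - {"translation":[-10,40,0],"rot":[0,0,0],"hand":0}
    - {"translation":[-10,40,0],"rot":[0,0,0],"hand":0}

```text
t: 3.3
eef_pos: [0.4342, -0.3045, 0.3603]
ee_rot: [3.142, -0.001, 0.002]
force: [1.3, -0.1, 1.4]
width: 0.0875
gripper_force: 0.0
```

move_arm:
  rows:
    - {"translation":[0,0,0],"rot":[0,0,0],"hand":0}
    - {"translation":[0,0,0],"rot":[0,0,0],"hand":0}

```text
t: 3.47
eef_pos: [0.434, -0.3048, 0.3594]
ee_rot: [-3.141, 0.001, -0.003]
force: [0.4, 0.5, 0.2]
width: 0.0876
gripper_force: 0.0
```

```bash
python3 - <<'E'
from h import *
im,C,T=snap(2); st=arm.get_state()
g=(C[...,2]>.165)&(C[...,2]<.2)&(np.hypot(C[...,0]-.455,C[...,1]+.383)<.04); q=C[g]; print(len(q),q.mean(0).round(4))
t=q[q[:,2]>.177]; print('tail',t.mean(0).round(4),cv2.minAreaRect((t[:,:2]*1000).astype(np.float32)))
tw=C[(abs(C[...,2]-.082)<.006)&(np.hypot(C[...,0]-.455,C[...,1]+.383)<.05)]; print('tower',cv2.minAreaRect((tw[:,:2]*1000).astype(np.float32)))
m,n,k=plane(C,t.mean(0),.009); print('tailnormal',n.round(3),k)
rel((.456,-.382,.26),(np.pi,0,0))
cv2.imwrite('pics/w2c.png',im[60:300,180:500,::-1])
E
```

```text
707 [ 0.4593 -0.3823  0.1818]
tail [ 0.4589 -0.3831  0.1831] ((458.51922607421875, -384.37335205078125), (24.397216796875, 23.764089584350586), 89.1906967163086)
tower ((458.11236572265625, -384.3387451171875), (47.822837829589844, 49.224430084228516), 1.5895850658416748)
tailnormal [0.018 0.025 1.   ] 288
rel [2.17 7.83 9.96] [-0.   0.  -0.1] at [ 0.4345 -0.3037  0.3596] [-3.141e+00  1.000e-03 -1.000e-03] t 3.5167
```

View pics/w2c.png

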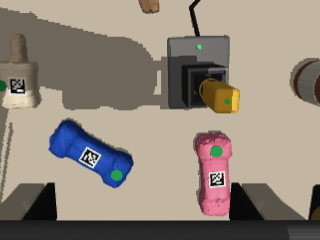

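Crop shows the yellow grip upright in the dark tower (crop 215,95), square to the world axes, with nothing beside it. Grasping.

move_arm:
  rows:
    - {"translation":[2.45,8,8],"rot":[0,0,0],"hand":0}
    - {"translation":[2.45,8,8],"rot":[0,0,0],"hand":0}
    - {"translation":[2.45,8,8],"rot":[0,0,0],"hand":0}
    - {"translation":[2.45,8,8],"rot":[0,0,0],"hand":0}
    - {"translation":[2.45,8,14],"rot":[0,0,0],"hand":0}
    - {"translation":[2.45,8,18],"rot":[0,0,0],"hand":0}
    - {"translation":[2.45,8,21.4],"rot":[0,0,0],"hand":0}
    - {"translation":[2.45,8,21.4],"rot":[0,0,0],"hand":0}

```text
t: 4.18
eef_pos: [0.4567, -0.3798, 0.14]
ee_rot: [-3.137, 0.008, 0.001]
force: [-0.8, 1.6, -1.7]
width: 0.0876
gripper_force: 0.0
```

move_arm:
  squeeze: 20
  rows:
    - {"translation":[0,0,0],"rot":[0,0,0],"hand":0}
    - {"translation":[0,0,0],"rot":[0,0,0],"hand":0.5}
    - {"translation":[0,0,0],"rot":[0,0,0],"hand":1}
    - {"translation":[0,0,0],"rot":[0,0,0],"hand":1}
    - {"translation":[0,0,0],"rot":[0,0,0],"hand":1}
    - {"translation":[0,0,0],"rot":[0,0,0],"hand":1}
    - {"translation":[0,0,0],"rot":[0,0,0],"hand":1}
    - {"translation":[0,0,0],"rot":[0,0,0],"hand":1}

```text
t: 4.85
eef_pos: [0.4589, -0.384, 0.1465]
ee_rot: [3.141, -0.001, -0.001]
force: [0.3, -0.4, -0.4]
width: 0.0461
gripper_force: 0.0
```

```bash
python3 -c "
from h import *
rel((.458,-.384,.3),(np.pi,0,0)); s=arm.get_state(); print(s['width'],s['gripper_force'],s['force'])"
```

```text
rel [ -0.08   0.   -15.35] [ 0. -0. -0.] at [ 0.4589 -0.384   0.1465] [ 3.141e+00 -1.000e-03 -1.000e-03] t 4.85
0.046131635771240305 0.0 [ 0.32195124 -0.40716443 -0.40101935]
```

move_arm:
  squeeze: 40
  rows:
    - {"translation":[0,0,0],"rot":[0,0,0],"hand":1}
    - {"translation":[0,0,0],"rot":[0,0,0],"hand":1}
    - {"translation":[0,0,0],"rot":[0,0,0],"hand":1}
    - {"translation":[0,0,0],"rot":[0,0,0],"hand":1}
    - {"translation":[0,0,0],"rot":[0,0,0],"hand":1}
    - {"translation":[0,0,0],"rot":[0,0,0],"hand":1}
    - {"translation":[0,0,0],"rot":[0,0,0],"hand":1}
    - {"translation":[0,0,0],"rot":[0,0,0],"hand":1}

```text
t: 5.52
eef_pos: [0.4588, -0.3839, 0.146]
ee_rot: [-3.142, 0.0, -0.001]
force: [-0.2, 0.2, -0.6]
width: 0.0234
gripper_force: 39.8
```

move_arm:
  rows:
    - {"translation":[0,0,-1],"rot":[0,0,0],"hand":1}
    - {"translation":[0,0,-3],"rot":[0,0,0],"hand":1}
    - {"translation":[0,0,-5],"rot":[0,0,0],"hand":1}
    - {"translation":[0,0,-7],"rot":[0,0,0],"hand":1}
    - {"translation":[0,0,-9],"rot":[0,0,0],"hand":1}
    - {"translation":[0,0,-11],"rot":[0,0,0],"hand":1}
    - {"translation":[0,0,-13],"rot":[0,0,0],"hand":1}
    - {"translation":[0,0,-13],"rot":[0,0,0],"hand":1}

```text
t: 6.18
eef_pos: [0.4602, -0.385, 0.2814]
ee_rot: [3.138, -0.006, -0.0]
force: [2.2, -0.4, -0.3]
width: 0.0239
gripper_force: 39.8
```

```bash
python3 -c "
from h import *
im,C,T=snap(3); s=arm.get_state(); print(s['width'],s['gripper_force'],s['force'],s['moment'],s['eef_pos'],s['ee_rot'])
S=pose('scene'); im2,d=arm.grab_frame('scene'); Cs=cloud('scene',d,S); np.savez('s1.npz',im=im2,C=Cs)
m=(np.hypot(Cs[...,0]-.458,Cs[...,1]+.384)<.035)&(Cs[...,2]>.09); q=Cs[m]
for z in np.arange(.1,.3,.02):
    s=q[abs(q[:,2]-z)<.008]; print(z.round(2),len(s),s[:,:2].mean(0).round(4) if len(s) else '')
u=proj('scene',[.458,-.384,.2],S)[0].astype(int); cv2.imwrite('pics/s1c.png',cv2.resize(im2[u[1]-70:u[1]+70,u[0]-70:u[0]+70,::-1],(500,500)))
"
```

```text
0.024296683818386573 39.8249888420105 [-0.18231196  0.1793828  -2.50194012] [-0.01814164 -0.03266088  0.02588346] [ 0.45971789 -0.3843575   0.27912081] [ 3.13942232e+00 -4.21082514e-03 -3.26228954e-04]
0.1 0 
0.12 0 
0.14 4 [ 0.4697 -0.3818]
0.16 34 [ 0.4701 -0.3845]
0.18 41 [ 0.4703 -0.3845]
0.2 39 [ 0.47   -0.3841]
0.22 41 [ 0.4698 -0.384 ]
0.24 42 [ 0.4697 -0.3852]
0.26 46 [ 0.4704 -0.3861]
0.28 108 [ 0.4707 -0.3857]
```

View pics/s1c.png

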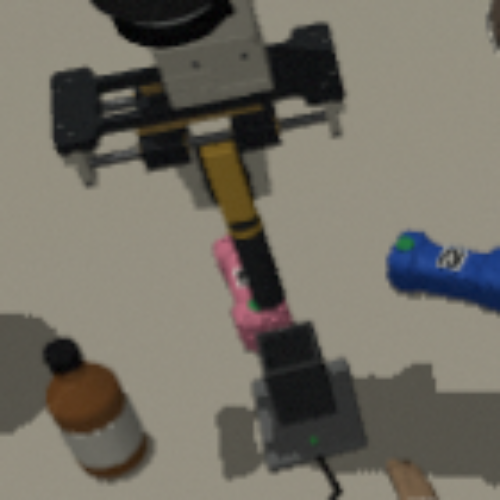

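Scanner is out and hanging straight. To the tray label.

```bash
cat >> h.py <<'E'
def scan(lab,n,d=.06,yaw=0.,st=None):
    n=np.array(n)/np.linalg.norm(n); p=np.array(lab)+(d+.134)*n
    z=-n; x=np.array([np.cos(yaw),np.sin(yaw),0]); x-=z*(x@z); x/=np.linalg.norm(x); M=np.stack([x,np.cross(z,x),z],1)
    rel(p,R.from_matrix(M).as_euler('xyz'),st); return p,M
def check(lab,n):
    """where the label lies in the scanner's frame, from the measured pose"""
    st=arm.get_state(); A=R.from_euler('xyz',st['ee_rot']).as_matrix(); nose=st['eef_pos']+.134*A[:,2]
    q=A.T@(np.array(lab)-nose); print('lab in tool from nose (mm)',(q*1e3).round(1),'ang',np.arccos(-A[:,2]@np.array(n)/np.linalg.norm(n)).round(3),'t',st['t'])
E
python3 - <<'E'
from h import *
print(scan((.554,.105,.034),(.013,-.573,.819))[0])
E
```

```text
rel [  9.7  -37.77   8.43] [35.  -0.8 -0.2] at [ 0.4591 -0.3838  0.2773] [ 3.141e+00 -2.000e-03 -1.000e-03] t 6.2833
[ 0.55652293 -0.00620321  0.1929449 ]
```

move_arm:
  rows:
    - {"translation":[3,-4,0],"rot":[0,0,0],"hand":1}
    - {"translation":[5,-8,0],"rot":[5,0,0],"hand":1}
    - {"translation":[7,-12,0],"rot":[12,0,0],"hand":1}
    - {"translation":[9.7,-16,0],"rot":[18,0,0],"hand":1}
    - {"translation":[9.7,-20,0],"rot":[24,0,0],"hand":1}
    - {"translation":[9.7,-24,0],"rot":[30,0,0],"hand":1}
    - {"translation":[9.7,-28,2],"rot":[35,-0.8,0],"hand":1}
    - {"translation":[9.7,-31.5,4],"rot":[35,-0.8,0],"hand":1}

```text
t: 6.95
eef_pos: [0.5561, -0.0825, 0.2408]
ee_rot: [-2.525, 0.017, 0.0]
force: [1.2, 1.1, -2.6]
width: 0.024
gripper_force: 39.8
```

```bash
python3 - <<'E'
from h import *
scan((.554,.105,.034),(.013,-.573,.819))
E
```

```text
rel [ 0.12 -3.45  8.32] [-0.4  0.1 -0.5] at [ 0.5561 -0.0825  0.2408] [-2.525  0.017  0.   ] t 6.95
```

move_arm:
  rows:
    - {"translation":[0,-2.7,3.5],"rot":[0,0,0],"hand":1}
    - {"translation":[0,-2.7,7.1],"rot":[0,0,0],"hand":1}
    - {"translation":[0,-2.7,7.1],"rot":[0,0,0],"hand":1}
    - {"translation":[0,-2.7,7.1],"rot":[0,0,0],"hand":1}

```text
t: 7.28
eef_pos: [0.5535, -0.0183, 0.1981]
ee_rot: [-2.53, 0.018, 0.006]
force: [0.1, 0.5, -0.7]
width: 0.0238
gripper_force: 39.8
```

```bash
python3 - <<'E'
from h import *
check((.554,.105,.034),(.013,-.573,.819)); scan((.554,.105,.034),(.013,-.573,.819))
im,C,T=snap(4); nets(['tray_label','scanner_window','scanner'],'wrist',T)
E
```

```text
lab in tool from nose (mm) [ 4.2 -6.8 71.1] ang 0.005 t 7.2833
rel [ 0.32 -0.7   1.11] [-0.1  0.3 -0.3] at [ 0.5535 -0.0183  0.1981] [-2.53   0.018  0.006] t 7.2833
scanner_window 0.8 [0.546 0.052 0.087] [330. 205.]
scanner 0.58 [0.549 0.056 0.089] [325. 201.]
```

View pics/w4.png

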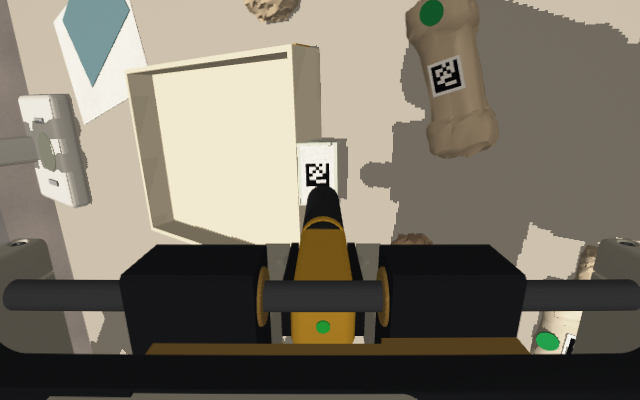

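The scanner nose (323,195) points at the tray label (317,175). Hold it.

move_arm:
  rows:
    - {"translation":[0,0,0],"rot":[0,0,0],"hand":1}
    - {"translation":[0,0,0],"rot":[0,0,0],"hand":1}
    - {"translation":[0,0,0],"rot":[0,0,0],"hand":1}
    - {"translation":[0,0,0],"rot":[0,0,0],"hand":1}
    - {"translation":[0,0,0],"rot":[0,0,0],"hand":1}
    - {"translation":[0,0,0],"rot":[0,0,0],"hand":1}
    - {"translation":[0,0,0],"rot":[0,0,0],"hand":1}
    - {"translation":[0,0,0],"rot":[0,0,0],"hand":1}

```text
t: 8.15
eef_pos: [0.5552, -0.0198, 0.2003]
ee_rot: [-2.531, 0.013, 0.004]
force: [0.1, 0.5, -0.2]
width: 0.0237
gripper_force: 39.8
```

```bash
python3 - <<'E'
from h import *
check((.554,.105,.034),(.013,-.573,.819)); S=pose('top')
im,d=arm.grab_frame('top'); C=cloud('top',d,S); cv2.imwrite('pics/top1.png',im[:,:,::-1]); nets(['femur_label','jaw_label','vertebra_label','rib_label'],'top',S)
E
```

```text
lab in tool from nose (mm) [ 1.5 -6.8 73.8] ang 0.0 t 8.15
femur_label 0.71 [ 0.316 -0.417  0.038] [430. 268.]
femur_label 0.64 [ 0.776  0.162 -0.001] [232. 123.]
jaw_label 0.8 [0.266 0.222 0.033] [210. 291.]
vertebra_label 0.46 [ 0.45  -0.137  0.046] [332. 224.]
rib_label 0.69 [ 0.613 -0.306  0.031] [386. 169.]
rib_label 0.23 [ 0.463 -0.133 -0.002] [330. 220.]
```

move_arm:
  rows:
    - {"translation":[0,0,0],"rot":[0,0,0],"hand":1}
    - {"translation":[0,0,0],"rot":[0,0,0],"hand":1}
    - {"translation":[0,0,0],"rot":[0,0,0],"hand":1}
    - {"translation":[0,0,0],"rot":[0,0,0],"hand":1}
    - {"translation":[0,0,0],"rot":[0,0,0],"hand":1}
    - {"translation":[0,0,0],"rot":[0,0,0],"hand":1}
    - {"translation":[0,0,0],"rot":[0,0,0],"hand":1}
    - {"translation":[0,0,0],"rot":[0,0,0],"hand":1}

```text
t: 9.07
eef_pos: [0.5551, -0.0198, 0.2003]
ee_rot: [-2.531, 0.013, 0.004]
force: [0.3, -1.0, -1.2]
width: 0.024
gripper_force: 39.8
```

```bash
python3 - <<'E'
from h import *
check((.554,.105,.034),(.013,-.573,.819)); scan((.647,-.02,.039),(0,0,1))
E
```

```text
lab in tool from nose (mm) [ 1.5 -6.9 73.8] ang 0.0 t 9.0667
rel [ 9.14 -1.9  -2.8 ] [-35.    0.8  -0. ] at [ 0.5551 -0.0198  0.2003] [-2.531  0.013  0.004] t 9.0667
```

move_arm:
  rows:
    - {"translation":[0,-0.6,0.5],"rot":[0,0,0],"hand":1}
    - {"translation":[0,-0.6,0.5],"rot":[0,0,0],"hand":1}
    - {"translation":[0,-0.6,0.5],"rot":[0,0,0],"hand":1}
    - {"translation":[0,-0.6,0.5],"rot":[0,0,0],"hand":1}
    - {"translation":[0,-0.6,0.5],"rot":[0,0,0],"hand":1}
    - {"translation":[0,-0.6,0.5],"rot":[0,0,0],"hand":1}
    - {"translation":[0,-0.6,0.5],"rot":[0,0,0],"hand":1}
    - {"translation":[0,-0.6,0.5],"rot":[0,0,0],"hand":1}

```text
t: 9.73
eef_pos: [0.5551, -0.0121, 0.1997]
ee_rot: [-2.531, 0.013, 0.003]
force: [0.2, -0.5, -1.5]
width: 0.0236
gripper_force: 39.8
```

move_arm:
  rows:
    - {"translation":[0,0,0],"rot":[0,0,0],"hand":1}
    - {"translation":[0,0,0],"rot":[0,0,0],"hand":1}
    - {"translation":[0,0,0],"rot":[0,0,0],"hand":1}
    - {"translation":[0,0,0],"rot":[0,0,0],"hand":1}
    - {"translation":[0,0,0],"rot":[0,0,0],"hand":1}
    - {"translation":[0,0,0],"rot":[0,0,0],"hand":1}
    - {"translation":[0,0,0],"rot":[0,0,0],"hand":1}
    - {"translation":[0,0,0],"rot":[0,0,0],"hand":1}

```text
t: 10.4
eef_pos: [0.5551, -0.012, 0.1997]
ee_rot: [-2.531, 0.013, 0.004]
force: [0.1, 0.3, -0.9]
width: 0.0242
gripper_force: 39.8
```

```bash
python3 - <<'E'
from h import *
check((.554,.105,.034),(.013,-.573,.819)); scan((.647,-.02,.039),(0,0,1))
E
```

```text
lab in tool from nose (mm) [ 1.5 -0.8 68.8] ang 0.0 t 10.4
rel [ 9.14 -1.3  -3.3 ] [-35.    0.8  -0. ] at [ 0.5551 -0.012   0.1997] [-2.531  0.013  0.004] t 10.4
```

move_arm:
  rows:
    - {"translation":[0,-1.3,-3.3],"rot":[-7,0,0],"hand":1}
    - {"translation":[4,-1.3,-3.3],"rot":[-14,0,0],"hand":1}
    - {"translation":[8,-1.3,-3.3],"rot":[-21,0,0],"hand":1}
    - {"translation":[9.1,-1.3,-3.3],"rot":[-28,0.5,0],"hand":1}
    - {"translation":[9.1,-1.3,-3.3],"rot":[-35,0.8,0],"hand":1}
    - {"translation":[9.1,-1.3,-3.3],"rot":[-35,0.8,0],"hand":1}
    - {"translation":[9.1,-1.3,-3.3],"rot":[-35,0.8,0],"hand":1}
    - {"translation":[9.1,-1.3,-3.3],"rot":[-35,0.8,0],"hand":1}

```text
t: 11.07
eef_pos: [0.6461, -0.0193, 0.2327]
ee_rot: [-3.14, 0.001, 0.0]
force: [-0.5, -0.8, -0.3]
width: 0.0239
gripper_force: 39.8
```

```bash
python3 - <<'E'
from h import *
im,C,T=snap(5); nets(['femur_label','scanner_window'],'wrist',T); check((.647,-.02,.039),(0,0,1)); scan((.647,-.02,.039),(0,0,1))
E
```

```text
femur_label 0.67 [ 0.643 -0.019  0.038] [322. 185.]
lab in tool from nose (mm) [ 0.3 -0.9 60.3] ang 0.001 t 11.2167
rel [ 0.04 -0.11  0.03] [-0.1 -0.  -0.2] at [ 0.6466 -0.0211  0.2333] [-3.14e+00 -0.00e+00 -3.00e-03] t 11.2167
```

View pics/w5.png

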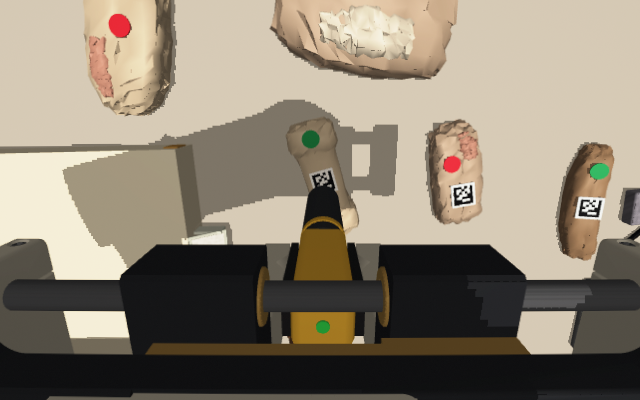

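Femur label (322,182) is directly under the nose (322,195). Holding, then checking the jaw from the top.

move_arm:
  rows:
    - {"translation":[0,0,0],"rot":[0,0,0],"hand":1}
    - {"translation":[0,0,0],"rot":[0,0,0],"hand":1}
    - {"translation":[0,0,0],"rot":[0,0,0],"hand":1}
    - {"translation":[0,0,0],"rot":[0,0,0],"hand":1}
    - {"translation":[0,0,0],"rot":[0,0,0],"hand":1}
    - {"translation":[0,0,0],"rot":[0,0,0],"hand":1}
    - {"translation":[0,0,0],"rot":[0,0,0],"hand":1}
    - {"translation":[0,0,0],"rot":[0,0,0],"hand":1}

```text
t: 11.88
eef_pos: [0.6466, -0.0199, 0.2329]
ee_rot: [-3.142, 0.0, -0.0]
force: [0.5, 0.2, -1.5]
width: 0.0239
gripper_force: 39.8
```

move_arm:
  rows:
    - {"translation":[0,0,0],"rot":[0,0,0],"hand":1}
    - {"translation":[0,0,0],"rot":[0,0,0],"hand":1}
    - {"translation":[0,0,0],"rot":[0,0,0],"hand":1}
    - {"translation":[0,0,0],"rot":[0,0,0],"hand":1}
    - {"translation":[0,0,0],"rot":[0,0,0],"hand":1}
    - {"translation":[0,0,0],"rot":[0,0,0],"hand":1}
    - {"translation":[0,0,0],"rot":[0,0,0],"hand":1}
    - {"translation":[0,0,0],"rot":[0,0,0],"hand":1}

```text
t: 12.55
eef_pos: [0.6466, -0.02, 0.233]
ee_rot: [-3.142, -0.0, -0.001]
force: [-0.4, 0.4, -1.1]
width: 0.024
gripper_force: 39.8
```

```bash
cat >> h.py <<'E'
JN=(np.sin(np.radians(14.8))*.342,-np.cos(np.radians(14.8))*.342,.94)
def top(*labs,save=None):
    S=pose('top'); im,d=arm.grab_frame('top'); C=cloud('top',d,S)
    if save: cv2.imwrite(f'pics/{save}.png',im[:,:,::-1])
    nets(labs,'top',S); return im,C,S
E
python3 - <<'E'
from h import *
im,C,S=top('jaw_label','vertebra_label','rib_label'); np.savez('top2.npz',im=im,C=C)
for n,c,r in [('jaw',(.444,-.005),.075),('vert',(.46,-.132),.07)]:
    b=blob(C,c,r,.012,.07); print(n,b[0].round(3),b[1],round(b[2],1))
check((.647,-.02,.039),(0,0,1)); scan((.442,-.012,.033),JN)
E
```

```text
jaw_label 0.69 [0.272 0.222 0.034] [210. 289.]
jaw_label 0.66 [ 0.439 -0.011  0.031] [289. 229.]
vertebra_label 0.71 [ 0.453 -0.138  0.041] [332. 223.]
rib_label 0.91 [ 0.609 -0.305  0.028] [386. 170.]
rib_label 0.58 [ 0.642 -0.02   0.098] [289. 157.]
jaw [ 0.443 -0.007] (113, 42) 14.5
vert [ 0.471 -0.134] (99, 48) -1.7
lab in tool from nose (mm) [ 0.4 -0.  60. ] ang 0.0 t 12.75
rel [-18.76   5.62   1.77] [19.4 -5.  -0.9] at [ 0.6466 -0.02    0.233 ] [ 3.142e+00 -0.000e+00 -1.000e-03] t 12.75
```

move_arm:
  rows:
    - {"translation":[-4,1,0],"rot":[0,0,0],"hand":1}
    - {"translation":[-8,2.5,0],"rot":[7,-1,0],"hand":1}
    - {"translation":[-12,4,0],"rot":[14,-3,0],"hand":1}
    - {"translation":[-16,5.6,0.5],"rot":[19.4,-5,-0.9],"hand":1}
    - {"translation":[-18.8,5.6,1.8],"rot":[19.4,-5,-0.9],"hand":1}
    - {"translation":[-18.8,5.6,1.8],"rot":[19.4,-5,-0.9],"hand":1}
    - {"translation":[-18.8,5.6,1.8],"rot":[19.4,-5,-0.9],"hand":1}
    - {"translation":[-18.8,5.6,1.8],"rot":[19.4,-5,-0.9],"hand":1}

```text
t: 13.42
eef_pos: [0.459, -0.0763, 0.2155]
ee_rot: [-2.802, 0.082, 0.029]
force: [-0.3, 0.5, -1.3]
width: 0.0237
gripper_force: 39.8
```

```bash
python3 - <<'E'
from h import *
im,C,T=snap(6); nets(['jaw_label'],'wrist',T); check((.442,-.012,.033),JN); scan((.442,-.012,.033),JN)
E
```

```text
jaw_label 0.19 [ 0.469 -0.135 -0.001] [454. 158.]
lab in tool from nose (mm) [-0.7  0.6 60. ] ang 0.0 t 13.5167
rel [-0.06  0.06 -0.  ] [ 0.  -0.   0.1] at [ 0.4596 -0.0756  0.2154] [-2.802  0.082  0.031] t 13.5167
```

move_arm:
  rows:
    - {"translation":[0,0,0],"rot":[0,0,0],"hand":1}
    - {"translation":[0,0,0],"rot":[0,0,0],"hand":1}
    - {"translation":[0,0,0],"rot":[0,0,0],"hand":1}
    - {"translation":[0,0,0],"rot":[0,0,0],"hand":1}
    - {"translation":[0,0,0],"rot":[0,0,0],"hand":1}
    - {"translation":[0,0,0],"rot":[0,0,0],"hand":1}
    - {"translation":[0,0,0],"rot":[0,0,0],"hand":1}
    - {"translation":[0,0,0],"rot":[0,0,0],"hand":1}

```text
t: 14.18
eef_pos: [0.4586, -0.0759, 0.215]
ee_rot: [-2.802, 0.083, 0.03]
force: [0.7, 0.7, -1.4]
width: 0.0238
gripper_force: 39.8
```

move_arm:
  rows:
    - {"translation":[0,0,0],"rot":[0,0,0],"hand":1}
    - {"translation":[0,0,0],"rot":[0,0,0],"hand":1}
    - {"translation":[0,0,0],"rot":[0,0,0],"hand":1}
    - {"translation":[0,0,0],"rot":[0,0,0],"hand":1}
    - {"translation":[0,0,0],"rot":[0,0,0],"hand":1}
    - {"translation":[0,0,0],"rot":[0,0,0],"hand":1}
    - {"translation":[0,0,0],"rot":[0,0,0],"hand":1}
    - {"translation":[0,0,0],"rot":[0,0,0],"hand":1}

```text
t: 14.85
eef_pos: [0.4586, -0.0759, 0.215]
ee_rot: [-2.802, 0.083, 0.03]
force: [-0.1, 0.7, -1.0]
width: 0.0239
gripper_force: 39.8
```

```bash
python3 - <<'E'
from h import *
check((.442,-.012,.033),JN); scan((.459,-.136,.044),(0,0,1))
E
```

```text
lab in tool from nose (mm) [ 0.5  0.2 59.6] ang 0.001 t 14.85
rel [-0.32  4.9  -4.16] [-19.4   5.    0.9] at [ 0.4586 -0.0759  0.215 ] [-2.802  0.083  0.03 ] t 14.85
```

View pics/w6.png

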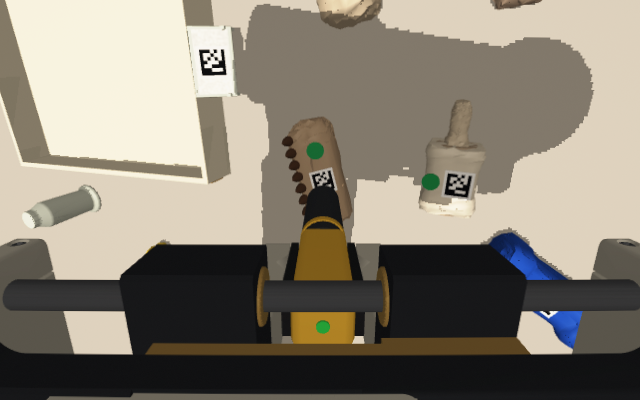

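Jaw read: label (322,180) under the nose. The vertebra at (455,185) has not moved.

move_arm:
  rows:
    - {"translation":[-0.3,2,-4.2],"rot":[-7,1.8,0.3],"hand":1}
    - {"translation":[-0.3,4.9,-4.2],"rot":[-14,3.5,0.6],"hand":1}
    - {"translation":[-0.3,4.9,-4.2],"rot":[-19.4,5,0.9],"hand":1}
    - {"translation":[-0.3,4.9,-4.2],"rot":[-19.4,5,0.9],"hand":1}
    - {"translation":[-0.3,4.9,-4.2],"rot":[-19.4,5,0.9],"hand":1}
    - {"translation":[-0.3,4.9,-4.2],"rot":[-19.4,5,0.9],"hand":1}
    - {"translation":[-0.3,4.9,-4.2],"rot":[-19.4,5,0.9],"hand":1}
    - {"translation":[-0.3,4.9,-4.2],"rot":[-19.4,5,0.9],"hand":1}

```text
t: 15.52
eef_pos: [0.4598, -0.1364, 0.2384]
ee_rot: [-3.141, 0.0, -0.002]
force: [-0.0, -0.2, -0.9]
width: 0.0243
gripper_force: 39.8
```

```bash
python3 - <<'E'
from h import *
im,C,T=snap(7); nets(['vertebra_label','rib_label'],'wrist',T); check((.459,-.136,.044),(0,0,1))
E
```

```text
vertebra_label 0.9 [ 0.459 -0.137  0.042] [323. 183.]
rib_label 0.64 [ 0.616 -0.308  0.029] [506.  15.]
lab in tool from nose (mm) [-0.4 -0.5 60.2] ang 0.001 t 15.6667
```

move_arm:
  rows:
    - {"translation":[0,0,0],"rot":[0,0,0],"hand":1}
    - {"translation":[0,0,0],"rot":[0,0,0],"hand":1}
    - {"translation":[0,0,0],"rot":[0,0,0],"hand":1}
    - {"translation":[0,0,0],"rot":[0,0,0],"hand":1}
    - {"translation":[0,0,0],"rot":[0,0,0],"hand":1}
    - {"translation":[0,0,0],"rot":[0,0,0],"hand":1}
    - {"translation":[0,0,0],"rot":[0,0,0],"hand":1}
    - {"translation":[0,0,0],"rot":[0,0,0],"hand":1}

```text
t: 16.33
eef_pos: [0.4593, -0.1361, 0.2384]
ee_rot: [-3.142, -0.0, -0.0]
force: [-1.0, 0.7, -0.9]
width: 0.0239
gripper_force: 39.8
```

move_arm:
  rows:
    - {"translation":[0,0,0],"rot":[0,0,0],"hand":1}
    - {"translation":[0,0,0],"rot":[0,0,0],"hand":1}
    - {"translation":[0,0,0],"rot":[0,0,0],"hand":1}
    - {"translation":[0,0,0],"rot":[0,0,0],"hand":1}
    - {"translation":[0,0,0],"rot":[0,0,0],"hand":1}
    - {"translation":[0,0,0],"rot":[0,0,0],"hand":1}
    - {"translation":[0,0,0],"rot":[0,0,0],"hand":1}
    - {"translation":[0,0,0],"rot":[0,0,0],"hand":1}

```text
t: 17.0
eef_pos: [0.4593, -0.1361, 0.2384]
ee_rot: [3.142, -0.0, -0.001]
force: [0.2, -0.1, -1.1]
width: 0.0239
gripper_force: 39.8
```

```bash
python3 - <<'E'
from h import *
check((.459,-.136,.044),(0,0,1)); top('vertebra_label','rib_label'); scan((.619,-.306,.029),(-.01,.309,.951))
E
```

```text
lab in tool from nose (mm) [-0.3 -0.1 60.4] ang 0.0 t 17.0
rib_label 0.69 [ 0.613 -0.304  0.03 ] [385. 169.]
rel [15.79 10.99  2.49] [-18.    0.6  -0.1] at [ 0.4593 -0.1361  0.2384] [-3.142e+00  0.000e+00 -1.000e-03] t 17.15
```

View pics/w7.png

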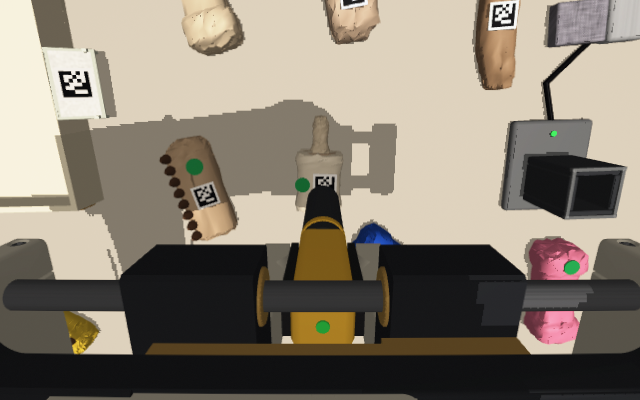

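Vertebra read, with its label (323,183) under the nose. On to the rib.

move_arm:
  rows:
    - {"translation":[3,2.5,0],"rot":[0,0,0],"hand":1}
    - {"translation":[6.5,5,0],"rot":[-6,0,0],"hand":1}
    - {"translation":[10,7.5,0.5],"rot":[-12,0.6,0],"hand":1}
    - {"translation":[13,9.5,1.5],"rot":[-18,0.6,0],"hand":1}
    - {"translation":[15.8,11,2.5],"rot":[-18,0.6,0],"hand":1}
    - {"translation":[15.8,11,2.5],"rot":[-18,0.6,0],"hand":1}
    - {"translation":[15.8,11,2.5],"rot":[-18,0.6,0],"hand":1}
    - {"translation":[15.8,11,2.5],"rot":[-18,0.6,0],"hand":1}

```text
t: 17.82
eef_pos: [0.6169, -0.2462, 0.2128]
ee_rot: [2.828, -0.009, 0.001]
force: [0.0, -0.4, -1.5]
width: 0.0234
gripper_force: 39.8
```

```bash
python3 - <<'E'
from h import *
im,C,T=snap(8); nets(['rib_label'],'wrist',T); check((.619,-.306,.029),(-.01,.309,.951))
E
```

```text
rib_label 0.6 [ 0.616 -0.305  0.025] [320. 184.]
rib_label 0.59 [ 0.618 -0.306  0.002] [315. 178.]
lab in tool from nose (mm) [-0.1 -0.2 60.6] ang 0.001 t 17.9167
```

move_arm:
  rows:
    - {"translation":[0,0,0],"rot":[0,0,0],"hand":1}
    - {"translation":[0,0,0],"rot":[0,0,0],"hand":1}
    - {"translation":[0,0,0],"rot":[0,0,0],"hand":1}
    - {"translation":[0,0,0],"rot":[0,0,0],"hand":1}
    - {"translation":[0,0,0],"rot":[0,0,0],"hand":1}
    - {"translation":[0,0,0],"rot":[0,0,0],"hand":1}
    - {"translation":[0,0,0],"rot":[0,0,0],"hand":1}
    - {"translation":[0,0,0],"rot":[0,0,0],"hand":1}

```text
t: 18.58
eef_pos: [0.6172, -0.2462, 0.2134]
ee_rot: [2.827, -0.01, 0.001]
force: [-0.6, 0.1, -1.7]
width: 0.0243
gripper_force: 39.8
```

move_arm:
  rows:
    - {"translation":[0,0,0],"rot":[0,0,0],"hand":1}
    - {"translation":[0,0,0],"rot":[0,0,0],"hand":1}
    - {"translation":[0,0,0],"rot":[0,0,0],"hand":1}
    - {"translation":[0,0,0],"rot":[0,0,0],"hand":1}
    - {"translation":[0,0,0],"rot":[0,0,0],"hand":1}
    - {"translation":[0,0,0],"rot":[0,0,0],"hand":1}
    - {"translation":[0,0,0],"rot":[0,0,0],"hand":1}
    - {"translation":[0,0,0],"rot":[0,0,0],"hand":1}

```text
t: 19.25
eef_pos: [0.6172, -0.2462, 0.2134]
ee_rot: [2.827, -0.01, 0.001]
force: [0.2, -0.1, -2.0]
width: 0.0239
gripper_force: 39.8
```

```bash
python3 - <<'E'
from h import *
check((.619,-.306,.029),(-.01,.309,.951)); rel((.4588,-.3839,.276),(np.pi,0,-.001))
im,C,T=snap(9)
E
```

```text
lab in tool from nose (mm) [-0.2 -0.1 59.9] ang 0.0 t 19.25
rel [-15.79  15.07  -1.86] [18.  -0.6  0. ] at [ 0.6172 -0.2462  0.2134] [ 2.827e+00 -1.000e-02  1.000e-03] t 19.25
```

View pics/w9.png

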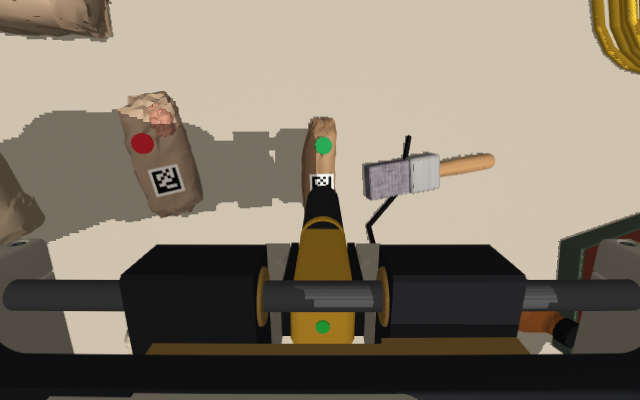

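Rib label (321,181) read. Back to above the stand.

move_arm:
  rows:
    - {"translation":[0,0,-4],"rot":[0,0,0],"hand":1}
    - {"translation":[-2,2,-6],"rot":[5,0,0],"hand":1}
    - {"translation":[-5,5,-6],"rot":[10,0,0],"hand":1}
    - {"translation":[-8,8,-5],"rot":[18,-0.6,0],"hand":1}
    - {"translation":[-11,10.5,-4],"rot":[18,-0.6,0],"hand":1}
    - {"translation":[-13.5,13,-3],"rot":[18,-0.6,0],"hand":1}
    - {"translation":[-15.8,15.1,-1.9],"rot":[18,-0.6,0],"hand":1}
    - {"translation":[-15.8,15.1,-1.9],"rot":[18,-0.6,0],"hand":1}

```text
t: 19.97
eef_pos: [0.4544, -0.3874, 0.2761]
ee_rot: [-3.141, 0.001, -0.005]
force: [0.6, 1.7, -1.2]
width: 0.024
gripper_force: 39.8
```

move_arm:
  rows:
    - {"translation":[0,0,0],"rot":[0,0,0],"hand":1}
    - {"translation":[0,0,0],"rot":[0,0,0],"hand":1}
    - {"translation":[0,0,0],"rot":[0,0,0],"hand":1}
    - {"translation":[0,0,0],"rot":[0,0,0],"hand":1}

```text
t: 20.3
eef_pos: [0.4596, -0.3833, 0.2765]
ee_rot: [3.142, -0.0, 0.001]
force: [-0.1, -0.5, -1.9]
width: 0.0243
gripper_force: 39.8
```

```bash
python3 - <<'E'
from h import *
rel((.4588,-.3839,.276),(np.pi,0,-.001))
S=pose('scene'); im2,d=arm.grab_frame('scene'); Cs=cloud('scene',d,S)
q=Cs[(np.hypot(Cs[...,0]-.458,Cs[...,1]+.384)<.035)&(Cs[...,2]>.09)]
for z in np.arange(.14,.3,.02):
    s=q[abs(q[:,2]-z)<.008]; print(z.round(2),len(s),s[:,:2].mean(0).round(4) if len(s) else '')
E
```

```text
rel [-0.08  0.06  0.05] [ 0.  -0.   0.1] at [ 0.4596 -0.3833  0.2765] [ 3.142e+00 -0.000e+00  1.000e-03] t 20.3
0.14 10 [ 0.4693 -0.3856]
0.16 36 [ 0.4698 -0.3831]
0.18 39 [ 0.4698 -0.3837]
0.2 42 [ 0.4689 -0.3823]
0.22 43 [ 0.4696 -0.3833]
0.24 40 [ 0.4688 -0.3836]
0.26 57 [ 0.4704 -0.3848]
0.28 104 [ 0.4706 -0.3844]
```

move_arm:
  rows:
    - {"translation":[-0.1,0.1,2],"rot":[0,0,0],"hand":1}
    - {"translation":[-0.1,0.1,4],"rot":[0,0,0],"hand":1}
    - {"translation":[-0.1,0.1,5.5],"rot":[0,0,0],"hand":1}
    - {"translation":[-0.1,0.1,7],"rot":[0,0,0],"hand":1}
    - {"translation":[-0.1,0.1,8.5],"rot":[0,0,0],"hand":1}
    - {"translation":[-0.1,0.1,10],"rot":[0,0,0],"hand":1}
    - {"translation":[-0.1,0.1,11.2],"rot":[0,0,0],"hand":1}
    - {"translation":[-0.1,0.1,12],"rot":[0,0,0],"hand":1}

```text
t: 21.02
eef_pos: [0.4579, -0.3842, 0.155]
ee_rot: [-3.141, 0.001, 0.001]
force: [-0.7, 0.1, -1.3]
width: 0.024
gripper_force: 39.8
```

move_arm:
  rows:
    - {"translation":[0,0,0.4],"rot":[0,0,0],"hand":1}
    - {"translation":[0,0,0.8],"rot":[0,0,0],"hand":1}
    - {"translation":[0,0,0.9],"rot":[0,0,0],"hand":1}
    - {"translation":[0,0,0.9],"rot":[0,0,0],"hand":1}

```text
t: 21.35
eef_pos: [0.458, -0.3851, 0.1478]
ee_rot: [3.141, -0.0, -0.0]
force: [-0.2, -0.1, -1.9]
width: 0.024
gripper_force: 39.8
```

```bash
python3 - <<'E'
from h import *
rel((.4588,-.3839,.146),(np.pi,0,-.001)); print(arm.get_state()['force'])
E
```

```text
rel [ 0.08 -0.12  0.18] [ 0. -0.  0.] at [ 0.458  -0.3851  0.1478] [ 3.141 -0.    -0.   ] t 21.35
[-0.15462796 -0.12783441 -1.94138488]
```

Nearly down. Press 1.5 mm more, release, then rise.

move_arm:
  rows:
    - {"translation":[0.05,-0.1,0.15],"rot":[0,0,0],"hand":1}
    - {"translation":[0.05,-0.1,0.15],"rot":[0,0,0],"hand":1}
    - {"translation":[0.05,-0.1,0.15],"rot":[0,0,0],"hand":0.7}
    - {"translation":[0.05,-0.1,0.15],"rot":[0,0,0],"hand":0.4}
    - {"translation":[0.05,-0.1,0.15],"rot":[0,0,0],"hand":0}
    - {"translation":[0.05,-0.1,0.15],"rot":[0,0,0],"hand":0}
    - {"translation":[0.05,-0.1,0.15],"rot":[0,0,0],"hand":0}
    - {"translation":[0.05,-0.1,0.15],"rot":[0,0,0],"hand":0}

```text
t: 22.02
eef_pos: [0.4582, -0.3841, 0.1461]
ee_rot: [3.142, -0.0, -0.001]
force: [0.4, 0.2, 1.1]
width: 0.054
gripper_force: 0.0
```

move_arm:
  rows:
    - {"translation":[0,0,0],"rot":[0,0,0],"hand":0}
    - {"translation":[0,0,0],"rot":[0,0,0],"hand":0}
    - {"translation":[0,0,0],"rot":[0,0,0],"hand":0}
    - {"translation":[0,0,-2],"rot":[0,0,0],"hand":0}
    - {"translation":[0,0,-5],"rot":[0,0,0],"hand":0}
    - {"translation":[0,0,-9],"rot":[0,0,0],"hand":0}
    - {"translation":[0,0,-13],"rot":[0,0,0],"hand":0}
    - {"translation":[-4,0,-17],"rot":[0,0,0],"hand":0}

```text
t: 22.68
eef_pos: [0.4318, -0.3848, 0.3082]
ee_rot: [3.14, -0.002, 0.001]
force: [-0.2, -1.5, 1.1]
width: 0.0874
gripper_force: 0.0
```

move_arm:
  rows:
    - {"translation":[-2,-4,-2],"rot":[0,0,0],"hand":0}
    - {"translation":[-2,-8,-4],"rot":[0,0,0],"hand":0}
    - {"translation":[-2,-8,-4],"rot":[0,0,0],"hand":0}
    - {"translation":[-2,-8,-4],"rot":[0,0,0],"hand":0}

```text
t: 23.02
eef_pos: [0.4089, -0.3027, 0.3484]
ee_rot: [3.14, -0.005, 0.002]
force: [-0.0, -0.6, 0.2]
width: 0.0873
gripper_force: 0.0
```

```bash
python3 - <<'E'
from h import *
im,C,T=snap(10); st=arm.get_state()
q=C[(C[...,2]>.165)&(C[...,2]<.21)&(np.hypot(C[...,0]-.458,C[...,1]+.383)<.04)]
print(len(q),q[:,2].max()); t=q[q[:,2]>np.percentile(q[:,2],90)-.005]; print('tail',t.mean(0).round(4),cv2.minAreaRect((t[:,:2]*1000).astype(np.float32)),plane(C,t.mean(0))[1].round(3))
tc=top('femur','jaw','vertebra','rib','tray')[1]
for n,c,r in [('femur',(.648,-.02),.075),('jaw',(.444,-.005),.07),('vert',(.46,-.132),.07),('rib',(.613,-.306),.075)]:
    b=blob(tc,c,r,.012,.07); print(n,b[0].round(3),b[1],round(b[2],1))
rel((.62,-.32,.2),(np.pi,0,0))
E
```

```text
785 0.18635561669123735
tail [ 0.4578 -0.3839  0.1836] ((457.3175354003906, -384.4959411621094), (23.85358238220215, 23.11261558532715), 88.64615631103516) [0.004 0.009 1.   ]
femur 0.74 [ 0.317 -0.414 -0.002] [425. 267.]
femur 0.73 [ 0.643 -0.018 -0.006] [291. 164.]
jaw 0.66 [ 0.275  0.207 -0.001] [218. 287.]
jaw 0.48 [ 0.444 -0.004 -0.002] [287. 228.]
rib 0.45 [ 0.613 -0.308 -0.003] [385. 171.]
tray 0.57 [ 0.548  0.279 -0.007] [195. 197.]
femur [ 0.685 -0.008] (52, 36) -50.3
jaw [0.427 0.007] (39, 14) 2.0
vert [0. 0.] (0, 0) 0.0
rib [ 0.637 -0.341] (97, 65) 71.3
rel [21.16  1.52 14.39] [-0.   0.1 -0.1] at [ 0.4087 -0.3046  0.3443] [-3.141e+00  2.000e-03 -1.000e-03] t 23.3667
```

Scanner is fully seated (tail at z 0.184, upright). Rib first: checking the brush's nearness and planning the grasp.

```bash
python3 - <<'E'
from h import *
for w in ('w1.npz','w2.npz'):
    C=np.load(w)['C']
    for x in (.59,.6,.61,.62,.63):
        s=C[(abs(C[...,0]-x)<.004)&(C[...,2]>.008)&(C[...,1]<-.27)&(C[...,1]>-.42)&(C[...,2]<.08)]; y=np.sort(s[:,1])
        if len(y)>3:
            i=np.argmax(np.diff(y)); print(w,x,'brush edge',y[i].round(4),'rib',y[i+1].round(4),y[-1].round(4))
rel((.614,-.306,.12),(np.pi,0,.03))
E
```

```text
w1.npz 0.59 brush edge -0.3645 rib -0.321 -0.2915
w1.npz 0.6 brush edge -0.3641 rib -0.3196 -0.2901
w1.npz 0.61 brush edge -0.3626 rib -0.3178 -0.29
w1.npz 0.62 brush edge -0.3623 rib -0.3207 -0.2897
w1.npz 0.63 brush edge -0.3617 rib -0.3208 -0.2907
w2.npz 0.59 brush edge -0.3665 rib -0.3232 -0.2921
w2.npz 0.6 brush edge -0.3657 rib -0.3218 -0.2923
w2.npz 0.61 brush edge -0.3645 rib -0.3218 -0.291
w2.npz 0.62 brush edge -0.3634 rib -0.3218 -0.2912
w2.npz 0.63 brush edge -0.3631 rib -0.3204 -0.2912
rel [20.57  0.12 22.39] [-0.   0.1 -1.8] at [ 0.4087 -0.3046  0.3443] [-3.141e+00  2.000e-03 -1.000e-03] t 23.3667
```

move_arm:
  squeeze: 25
  rows:
    - {"translation":[4,0,0],"rot":[0,0,0],"hand":0.43}
    - {"translation":[8,0,2],"rot":[0,0,0],"hand":0.43}
    - {"translation":[12,0,4],"rot":[0,0,-1.8],"hand":0.43}
    - {"translation":[16,0,6],"rot":[0,0,-1.8],"hand":0.43}
    - {"translation":[20,0,7],"rot":[0,0,-1.8],"hand":0.43}
    - {"translation":[20.5,0.1,11],"rot":[0,0,-1.8],"hand":0.43}
    - {"translation":[20.5,0.1,15],"rot":[0,0,-1.8],"hand":0.43}
    - {"translation":[20.5,0.1,19],"rot":[0,0,-1.8],"hand":0.43}

```text
t: 24.03
eef_pos: [0.6145, -0.3055, 0.1519]
ee_rot: [-3.141, 0.002, 0.031]
force: [1.6, 0.6, -1.3]
width: 0.0505
gripper_force: 0.0
```

move_arm:
  rows:
    - {"translation":[0,0,3],"rot":[0,0,0],"hand":0.43}
    - {"translation":[0,0,3],"rot":[0,0,0],"hand":0.43}
    - {"translation":[0,0,3],"rot":[0,0,0],"hand":0.43}
    - {"translation":[0,0,3],"rot":[0,0,0],"hand":0.43}

```text
t: 24.37
eef_pos: [0.615, -0.3061, 0.1272]
ee_rot: [3.14, -0.002, 0.031]
force: [0.7, -0.3, 0.8]
width: 0.0502
gripper_force: 0.0
```

```bash
python3 - <<'E'
from h import *
im,C,T=snap(11); rel((.614,-.305,.018),(np.pi,0,.03)); print(arm.get_state()['width'])
nets(['rib','rib_label'],'wrist',T)
E
```

```text
rel [-0.17 -0.13 11.01] [ 0.1 -0.2  0.1] at [ 0.6153 -0.3061  0.1281] [ 3.14e+00 -3.00e-03  3.10e-02] t 24.4167
0.04987097658001962
rib 0.67 [ 0.618 -0.308  0.004] [325. 198.]
rib_label 0.82 [ 0.618 -0.305  0.029] [320. 206.]
```

View pics/w11.png

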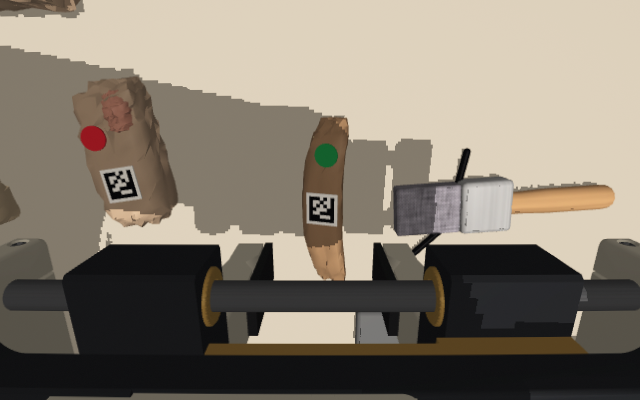

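The rib (325,200) lies between the fingers, brush (400,210) to the right with clearance. Descend.

move_arm:
  rows:
    - {"translation":[0.2,-0.1,4],"rot":[0,0,0],"hand":0.43}
    - {"translation":[0.2,-0.1,7],"rot":[0,0,0],"hand":0.43}
    - {"translation":[0.2,-0.1,9],"rot":[0,0,0],"hand":0.43}
    - {"translation":[0.2,-0.1,10.2],"rot":[0,0,0],"hand":0.43}
    - {"translation":[0.2,-0.1,10.2],"rot":[0,0,0],"hand":0.43}
    - {"translation":[0.2,-0.1,10.2],"rot":[0,0,0],"hand":0.43}
    - {"translation":[0.2,-0.1,10.2],"rot":[0,0,0],"hand":0.43}

```text
t: 25.1
eef_pos: [0.6173, -0.3046, 0.0257]
ee_rot: [3.14, -0.003, 0.031]
force: [-0.6, 0.6, 0.8]
width: 0.0499
gripper_force: 0.0
```

```bash
python3 -c "
from h import *
rel((.616,-.305,.018),(np.pi,0,.03)); print(arm.get_state()['force'])"
```

```text
rel [-0.13  0.04  0.77] [ 0.1 -0.2  0.1] at [ 0.6173 -0.3046  0.0257] [ 3.14e+00 -3.00e-03  3.10e-02] t 25.1
[-0.60533133  0.63862347  0.82612997]
```

move_arm:
  rows:
    - {"translation":[0,0,0.7],"rot":[0,0,0],"hand":0.43}
    - {"translation":[0,0,0.7],"rot":[0,0,0],"hand":0.43}
    - {"translation":[0,0,0.7],"rot":[0,0,0],"hand":1}
    - {"translation":[0,0,0.7],"rot":[0,0,0],"hand":1}
    - {"translation":[0,0,0.7],"rot":[0,0,0],"hand":1}
    - {"translation":[0,0,0.7],"rot":[0,0,0],"hand":1}
    - {"translation":[0,0,0.7],"rot":[0,0,0],"hand":1}
    - {"translation":[0,0,0.7],"rot":[0,0,0],"hand":1}

```text
t: 25.77
eef_pos: [0.616, -0.3043, 0.0168]
ee_rot: [3.141, -0.0, 0.031]
force: [-0.4, -0.1, 2.6]
width: 0.032
gripper_force: 25.0
```

move_arm:
  rows:
    - {"translation":[0,0,0],"rot":[0,0,0],"hand":1}
    - {"translation":[0,0,-1],"rot":[0,0,0],"hand":1}
    - {"translation":[0,0,-3],"rot":[0,0,0],"hand":1}
    - {"translation":[0,0,-5],"rot":[0,0,0],"hand":1}
    - {"translation":[0,0,-8],"rot":[0,0,0],"hand":1}
    - {"translation":[0,0,-11],"rot":[0,0,0],"hand":1}
    - {"translation":[0,0,-13],"rot":[0,0,0],"hand":1}
    - {"translation":[0,0,-13],"rot":[0,0,0],"hand":1}

```text
t: 26.43
eef_pos: [0.6181, -0.3049, 0.1526]
ee_rot: [3.139, -0.007, 0.032]
force: [1.3, 0.7, -0.7]
width: 0.0319
gripper_force: 25.0
```

```bash
python3 -c "
from h import *
rel((.610,.205,.15),(np.pi,0,-np.pi/2+.02)); s=arm.get_state(); print(s['force'],s['width'],s['gripper_force'])"
```

```text
rel [  0.8  -50.99   0.12] [-0.2 -0.5 90.7] at [ 0.6181 -0.3049  0.1526] [ 3.139 -0.007  0.032] t 26.4333
[ 1.3307492   0.71597906 -0.73841167] 0.03185095392026379 25.002077830431517
```

move_arm:
  rows:
    - {"translation":[0,-3,0],"rot":[0,0,5],"hand":1}
    - {"translation":[0,-7,0],"rot":[0,0,12],"hand":1}
    - {"translation":[0,-11,0],"rot":[0,0,19],"hand":1}
    - {"translation":[0,-15,0],"rot":[0,0,26],"hand":1}
    - {"translation":[0,-19,0],"rot":[0,0,33],"hand":1}
    - {"translation":[0,-23,0],"rot":[0,0,40],"hand":1}
    - {"translation":[0,-27,0],"rot":[0,0,47],"hand":1}
    - {"translation":[0,-31,0],"rot":[0,0,54],"hand":1}

```text
t: 27.1
eef_pos: [0.6054, 0.0022, 0.1462]
ee_rot: [3.141, 0.001, -0.892]
force: [0.4, 0.6, -2.0]
width: 0.0315
gripper_force: 25.0
```

```bash
python3 -c "
from h import *
rel((.610,.205,.13),(np.pi,0,-np.pi/2+.02))"
```

```text
rel [-15.5  -13.09   1.62] [ 0.1  0.  37.7] at [0.6054 0.0022 0.1462] [ 3.141e+00  1.000e-03 -8.920e-01] t 27.1
```

move_arm:
  rows:
    - {"translation":[-3,-2.5,0],"rot":[0,0,7],"hand":1}
    - {"translation":[-6,-5,0],"rot":[0,0,14],"hand":1}
    - {"translation":[-9,-7.5,0],"rot":[0,0,21],"hand":1}
    - {"translation":[-12,-10,0],"rot":[0,0,28],"hand":1}
    - {"translation":[-14,-12,0.8],"rot":[0,0,35],"hand":1}
    - {"translation":[-15.2,-12.8,1.6],"rot":[0,0,37],"hand":1}
    - {"translation":[-15.2,-12.8,1.6],"rot":[0,0,37],"hand":1}
    - {"translation":[-15.2,-12.8,1.6],"rot":[0,0,37],"hand":1}

```text
t: 27.77
eef_pos: [0.6084, 0.1995, 0.1293]
ee_rot: [3.139, -0.001, -1.53]
force: [-0.3, 0.2, -1.7]
width: 0.0319
gripper_force: 25.0
```

```bash
python3 -c "
from h import *
im,C,T=snap(12)
m=(abs(C[...,2]-.045)<.004)&(C[...,1]>.1)&(C[...,1]<.46)&(C[...,0]>.40)&(C[...,0]<.70); q=C[m]
print('rim',q[:,:2].min(0).round(3),q[:,:2].max(0).round(3)); f=C[(abs(C[...,0]-.56)<.08)&(abs(C[...,1]-.3)<.06)]; print('floor z',np.median(f[:,2]).round(4))
rel((.610,.205,.0235),(np.pi,0,-np.pi/2+.02))"
```

```text
rim [0.426 0.111] [0.68  0.303]
floor z 0.0056
rel [-0.62 -0.15 10.64] [ 0.1 -0.   1.2] at [0.6089 0.1988 0.1299] [ 3.14e+00 -1.00e-03 -1.53e+00] t 27.8167
```

View pics/w12.png

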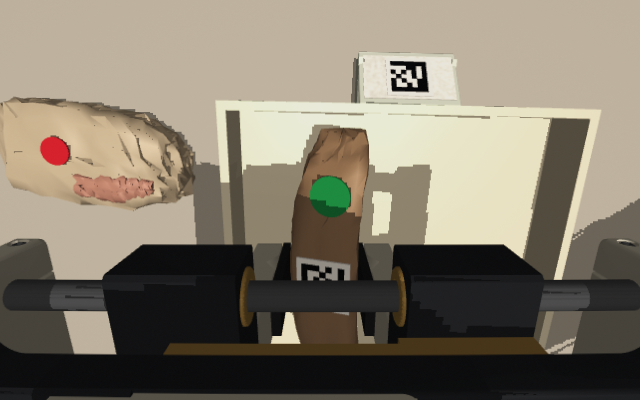

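Rib is held level over the tray's -y half; its end (345,130) clears the wall (rim at row 105). Lowering.

move_arm:
  rows:
    - {"translation":[-1.2,-0.15,2],"rot":[0,0,1.2],"hand":1}
    - {"translation":[-1.2,-0.15,5],"rot":[0,0,1.2],"hand":1}
    - {"translation":[-1.2,-0.15,7.5],"rot":[0,0,1.2],"hand":1}
    - {"translation":[-1.2,-0.15,9],"rot":[0,0,1.2],"hand":1}
    - {"translation":[-1.2,-0.15,9.9],"rot":[0,0,1.2],"hand":1}
    - {"translation":[-1.2,-0.15,9.9],"rot":[0,0,1.2],"hand":1}
    - {"translation":[-1.2,-0.15,9.9],"rot":[0,0,1.2],"hand":1}
    - {"translation":[-1.2,-0.15,9.9],"rot":[0,0,1.2],"hand":1}

```text
t: 28.48
eef_pos: [0.6116, 0.2111, 0.033]
ee_rot: [-3.14, 0.001, -1.553]
force: [1.1, 0.9, -0.7]
width: 0.0317
gripper_force: 25.0
```

```bash
python3 -c "
from h import *
rel((.610,.211,.024),(np.pi,0,-np.pi/2+.02));print(arm.get_state()['force'])"
```

```text
rel [0.01 0.16 0.9 ] [-0.1  0.1 -0.1] at [0.6116 0.2111 0.033 ] [-3.140e+00  1.000e-03 -1.553e+00] t 28.4833
[ 1.14720641  0.9087072  -0.66747411]
```

move_arm:
  rows:
    - {"translation":[0,0,0.4],"rot":[0,0,0],"hand":1}
    - {"translation":[0,0,0.8],"rot":[0,0,0],"hand":1}
    - {"translation":[0,0,0.85],"rot":[0,0,0],"hand":1}
    - {"translation":[0,0,0.85],"rot":[0,0,0],"hand":1}
    - {"translation":[0,0,0.85],"rot":[0,0,0],"hand":0.43}
    - {"translation":[0,0,0.85],"rot":[0,0,0],"hand":0.43}
    - {"translation":[0,0,0.85],"rot":[0,0,0],"hand":0.43}
    - {"translation":[0,0,0.85],"rot":[0,0,0],"hand":0.43}

```text
t: 29.15
eef_pos: [0.6108, 0.2112, 0.0233]
ee_rot: [-3.141, 0.0, -1.553]
force: [-0.2, 1.0, 0.9]
width: 0.0486
gripper_force: 0.0
```

move_arm:
  rows:
    - {"translation":[0,0,0],"rot":[0,0,0],"hand":0.43}
    - {"translation":[0,0,-1],"rot":[0,0,0],"hand":0.43}
    - {"translation":[0,0,-3],"rot":[0,0,0],"hand":0.43}
    - {"translation":[0,0,-7],"rot":[0,0,0],"hand":0.43}
    - {"translation":[0,0,-11],"rot":[0,0,0],"hand":0.43}
    - {"translation":[3,0,-13],"rot":[0,0,7],"hand":0}
    - {"translation":[7,0,-13],"rot":[0,0,14],"hand":0}
    - {"translation":[11,0,-13],"rot":[0,0,21],"hand":0}

```text
t: 29.82
eef_pos: [0.6134, 0.1012, 0.1562]
ee_rot: [-3.138, 0.003, -1.923]
force: [0.0, -1.1, -1.2]
width: 0.0647
gripper_force: 0.0
```

```bash
python3 -c "
from h import *
im,C,T=snap(13)
rel((.646,-.020,.13),(np.pi,0,.28-np.pi))
im,C,S=top('rib','femur','jaw_label','vertebra_label',save='top3')
"
```

```text
rel [ 9.47 -7.29  2.5 ] [-0.  0. 53.] at [0.6117 0.0946 0.155 ] [-3.141  0.    -1.936] t 29.8667
rib 0.55 [0.607 0.209 0.003] [217. 177.]
femur 0.8 [ 0.642 -0.019 -0.003] [291. 164.]
femur 0.61 [ 0.316 -0.414  0.001] [425. 267.]
jaw_label 0.76 [0.268 0.219 0.033] [211. 291.]
jaw_label 0.61 [ 0.439 -0.009  0.03 ] [288. 229.]
vertebra_label 0.61 [ 0.448 -0.137  0.045] [331. 225.]
```

move_arm:
  rows:
    - {"translation":[3,-2.4,0],"rot":[0,0,7],"hand":0}
    - {"translation":[6,-4.8,0],"rot":[0,0,14],"hand":0}
    - {"translation":[9.5,-7.3,1],"rot":[0,0,21],"hand":0}
    - {"translation":[9.5,-7.3,2.5],"rot":[0,0,28],"hand":0}
    - {"translation":[9.5,-7.3,2.5],"rot":[0,0,35],"hand":0}
    - {"translation":[9.5,-7.3,2.5],"rot":[0,0,42],"hand":0}
    - {"translation":[9.5,-7.3,2.5],"rot":[0,0,49],"hand":0}
    - {"translation":[9.5,-7.3,2.5],"rot":[0,0,53],"hand":0}

```text
t: 30.78
eef_pos: [0.6489, -0.012, 0.1276]
ee_rot: [-3.142, -0.001, -2.849]
force: [0.5, -0.1, -1.5]
width: 0.0875
gripper_force: 0.0
```

move_arm:
  rows:
    - {"translation":[0,0,3],"rot":[0,0,0],"hand":0}
    - {"translation":[0,0,4],"rot":[0,0,0],"hand":0}
    - {"translation":[0,0,4],"rot":[0,0,0],"hand":0}
    - {"translation":[0,0,4],"rot":[0,0,0],"hand":0}

```text
t: 31.12
eef_pos: [0.6484, -0.0125, 0.0875]
ee_rot: [-3.141, -0.002, -2.843]
force: [0.2, -0.5, 0.9]
width: 0.0878
gripper_force: 0.0
```

```bash
python3 -c "
from h import *
im,C,T=snap(14)
rel((.646,-.020,.02),(np.pi,0,.28-np.pi)); nets(['femur','femur_label'],'wrist',T)
"
```

```text
rel [ 0.51 -0.62  6.84] [-0.  -0.   1.1] at [ 0.6491 -0.0126  0.0884] [-3.141 -0.    -2.843] t 31.1667
femur 0.75 [ 0.647 -0.023  0.001] [310. 210.]
femur_label 0.94 [ 0.646 -0.022  0.039] [309. 228.]
```

move_arm:
  rows:
    - {"translation":[0.5,-0.7,1],"rot":[0,0,1.1],"hand":0}
    - {"translation":[0.5,-0.7,3],"rot":[0,0,1.1],"hand":0}
    - {"translation":[0.5,-0.7,5],"rot":[0,0,1.1],"hand":0}
    - {"translation":[0.5,-0.7,6.5],"rot":[0,0,1.1],"hand":0}
    - {"translation":[0.5,-0.7,6.5],"rot":[0,0,1.1],"hand":0.5}
    - {"translation":[0.5,-0.7,6.5],"rot":[0,0,1.1],"hand":1}
    - {"translation":[0.5,-0.7,6.5],"rot":[0,0,1.1],"hand":1}
    - {"translation":[0.5,-0.7,6.5],"rot":[0,0,1.1],"hand":1}

```text
t: 31.93
eef_pos: [0.6468, -0.0213, 0.0243]
ee_rot: [-3.141, 0.002, -2.864]
force: [-0.5, -0.1, -0.2]
width: 0.0664
gripper_force: 0.0
```

move_arm:
  squeeze: 30
  rows:
    - {"translation":[0,0,0],"rot":[0,0,0],"hand":1}
    - {"translation":[0,0,0],"rot":[0,0,0],"hand":1}
    - {"translation":[0,0,0],"rot":[0,0,0],"hand":1}
    - {"translation":[0,0,0],"rot":[0,0,0],"hand":1}
    - {"translation":[0,0,0],"rot":[0,0,0],"hand":1}
    - {"translation":[0,0,0],"rot":[0,0,0],"hand":1}
    - {"translation":[0,0,0],"rot":[0,0,0],"hand":1}
    - {"translation":[0,0,0],"rot":[0,0,0],"hand":1}

```text
t: 32.6
eef_pos: [0.6461, -0.021, 0.0234]
ee_rot: [3.142, 0.001, -2.864]
force: [-2.2, 2.2, 5.4]
width: 0.0398
gripper_force: 30.0
```

move_arm:
  rows:
    - {"translation":[0,0,-1],"rot":[0,0,0],"hand":1}
    - {"translation":[0,0,-3],"rot":[0,0,0],"hand":1}
    - {"translation":[0,0,-5],"rot":[0,0,0],"hand":1}
    - {"translation":[0,0,-7],"rot":[0,0,0],"hand":1}
    - {"translation":[0,0,-9],"rot":[0,0,0],"hand":1}
    - {"translation":[0,0,-11],"rot":[0,0,0],"hand":1}
    - {"translation":[0,0,-13],"rot":[0,0,0],"hand":1}
    - {"translation":[0,0,-13],"rot":[0,0,0],"hand":1}

```text
t: 33.27
eef_pos: [0.6478, -0.0214, 0.1575]
ee_rot: [-3.14, 0.006, -2.863]
force: [0.9, -0.0, -2.3]
width: 0.0398
gripper_force: 30.0
```

```bash
python3 -c "
from h import *
rel((.610,.360,.15),(np.pi,0,-np.pi/2+.02)); s=arm.get_state(); print(s['width'],s['force'])
"
```

```text
rel [-6.84 37.71  0.74] [ -0.3   0.2 -75.2] at [ 0.6478 -0.0214  0.1575] [-3.14   0.006 -2.863] t 33.2667
0.03975441628657808 [ 0.86778817 -0.04554366 -2.3162339 ]
```

move_arm:
  rows:
    - {"translation":[-0.5,3,0],"rot":[0,0,-5],"hand":1}
    - {"translation":[-1.2,7,0],"rot":[0,0,-12],"hand":1}
    - {"translation":[-2,11,0],"rot":[0,0,-19],"hand":1}
    - {"translation":[-2.7,15,0],"rot":[0,0,-26],"hand":1}
    - {"translation":[-3.4,19,0],"rot":[0,0,-33],"hand":1}
    - {"translation":[-4.2,23,0],"rot":[0,0,-40],"hand":1}
    - {"translation":[-5,27,0],"rot":[0,0,-47],"hand":1}
    - {"translation":[-5.6,30.5,0],"rot":[0,0,-54],"hand":1}

```text
t: 33.93
eef_pos: [0.6151, 0.2895, 0.1518]
ee_rot: [3.141, -0.001, -1.915]
force: [0.7, -0.5, -3.7]
width: 0.0398
gripper_force: 30.0
```

```bash
python3 -c "
from h import *
rel((.610,.360,.13),(np.pi,0,-np.pi/2+.02))
"
```

```text
rel [-6.47  2.85  2.17] [  0.1  -0.1 -20.9] at [0.6151 0.2895 0.1518] [ 3.141e+00 -1.000e-03 -1.915e+00] t 33.9333
```

move_arm:
  rows:
    - {"translation":[-3,1.4,0],"rot":[0,0,-7],"hand":1}
    - {"translation":[-6,2.8,0.5],"rot":[0,0,-14],"hand":1}
    - {"translation":[-6.5,2.8,2],"rot":[0,0,-20.5],"hand":1}
    - {"translation":[-6.5,2.8,2],"rot":[0,0,-20.5],"hand":1}
    - {"translation":[-6.5,2.8,2],"rot":[0,0,-20.5],"hand":1}
    - {"translation":[-6.5,2.8,2],"rot":[0,0,-20.5],"hand":1}

```text
t: 34.43
eef_pos: [0.6119, 0.3571, 0.1324]
ee_rot: [3.141, -0.001, -1.567]
force: [0.9, -0.0, -3.0]
width: 0.0398
gripper_force: 30.0
```

```bash
python3 -c "
from h import *
rel((.610,.360,.0305),(np.pi,0,-np.pi/2+.02)); im,C,T=snap(15)
"
```

```text
rel [-0.31  0.18 10.19] [ 0.1 -0.1 -0.9] at [0.6119 0.3571 0.1324] [ 3.141e+00 -1.000e-03 -1.567e+00] t 34.4333
```

View pics/w15.png

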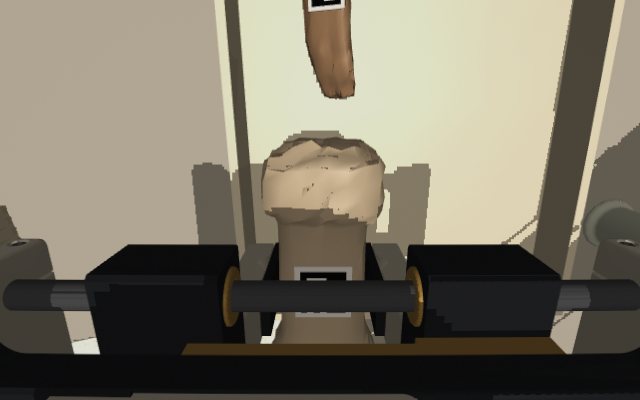

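Femur is level over the +y half, and the rib (330,50) is clear. Lowering.

move_arm:
  rows:
    - {"translation":[-0.3,0.1,2],"rot":[0,0,-0.9],"hand":1}
    - {"translation":[-0.3,0.1,5],"rot":[0,0,-0.9],"hand":1}
    - {"translation":[-0.3,0.1,7.5],"rot":[0,0,-0.9],"hand":1}
    - {"translation":[-0.3,0.1,9],"rot":[0,0,-0.9],"hand":1}
    - {"translation":[-0.3,0.1,9.5],"rot":[0,0,-0.9],"hand":1}
    - {"translation":[-0.3,0.1,9.5],"rot":[0,0,-0.9],"hand":1}
    - {"translation":[-0.3,0.1,9.5],"rot":[0,0,-0.9],"hand":1}
    - {"translation":[-0.3,0.1,9.5],"rot":[0,0,-0.9],"hand":1}

```text
t: 35.15
eef_pos: [0.6123, 0.3615, 0.04]
ee_rot: [-3.139, 0.002, -1.548]
force: [-0.5, -0.1, -3.0]
width: 0.0398
gripper_force: 30.0
```

```bash
python3 -c "
from h import *
rel((.610,.360,.03),(np.pi,0,-np.pi/2+.02)); print(arm.get_state()['force'])
"
```

```text
rel [0.15 0.23 1.  ] [-0.1  0.1  0.1] at [0.6123 0.3615 0.04  ] [-3.139e+00  2.000e-03 -1.548e+00] t 35.15
[-0.48400302 -0.10150314 -3.0375188 ]
```

move_arm:
  rows:
    - {"translation":[0,0.1,0.4],"rot":[0,0,0],"hand":1}
    - {"translation":[0,0.1,0.8],"rot":[0,0,0],"hand":1}
    - {"translation":[0,0.1,1],"rot":[0,0,0],"hand":1}
    - {"translation":[0,0.1,1],"rot":[0,0,0],"hand":1}
    - {"translation":[0,0.1,1],"rot":[0,0,0],"hand":0.32}
    - {"translation":[0,0.1,1],"rot":[0,0,0],"hand":0.32}
    - {"translation":[0,0.1,1],"rot":[0,0,0],"hand":0.32}
    - {"translation":[0,0.1,1],"rot":[0,0,0],"hand":0.32}

```text
t: 35.82
eef_pos: [0.6103, 0.3612, 0.0281]
ee_rot: [-3.141, 0.0, -1.548]
force: [0.2, -0.2, 0.1]
width: 0.0578
gripper_force: 0.0
```

move_arm:
  rows:
    - {"translation":[0,0,0],"rot":[0,0,0],"hand":0.32}
    - {"translation":[0,0,-1],"rot":[0,0,0],"hand":0.32}
    - {"translation":[0,0,-3],"rot":[0,0,0],"hand":0.32}
    - {"translation":[0,0,-7],"rot":[0,0,0],"hand":0.32}
    - {"translation":[0,0,-11],"rot":[0,0,0],"hand":0.32}
    - {"translation":[2,1,-13],"rot":[0,0,7],"hand":0}
    - {"translation":[5.5,2.5,-13],"rot":[0,0,14],"hand":0}
    - {"translation":[9,4,-13],"rot":[0,0,21],"hand":0}

```text
t: 36.48
eef_pos: [0.5726, 0.2705, 0.1605]
ee_rot: [-3.139, 0.004, -1.919]
force: [-0.5, -0.8, -1.0]
width: 0.0743
gripper_force: 0.0
```

```bash
python3 -c "
from h import *
rel((.446,-.006,.15),(np.pi,0,np.radians(14.8)-np.pi)); s=arm.get_state(); print(s['width'])
im,C,S=top('jaw','jaw_label','vertebra_label','femur')
b=blob(C,(.444,-.005),.075,.012,.07); print(b[0].round(3),b[1],round(b[2],1))
"
```

```text
rel [30.31  2.47  0.93] [-0.   0.3 55.3] at [0.5726 0.2705 0.1605] [-3.139  0.004 -1.919] t 36.4833
0.07426703689048664
jaw 0.91 [ 0.444 -0.003 -0.   ] [287. 228.]
jaw 0.63 [ 0.273  0.208 -0.   ] [217. 287.]
jaw_label 0.91 [ 0.438 -0.008  0.036] [288. 229.]
jaw_label 0.7 [ 0.464 -0.134 -0.001] [330. 220.]
vertebra_label 0.89 [ 0.45  -0.139  0.045] [332. 224.]
vertebra_label 0.52 [ 0.55   0.279 -0.006] [195. 196.]
femur 0.69 [ 0.316 -0.415 -0.001] [425. 267.]
femur 0.65 [ 0.353 -0.234 -0.006] [364. 256.]
[ 0.444 -0.007] (113, 42) 14.8
```

move_arm:
  rows:
    - {"translation":[4,0.3,0],"rot":[0,0,7],"hand":0}
    - {"translation":[8,0.6,0],"rot":[0,0,14],"hand":0}
    - {"translation":[12,1,0],"rot":[0,0,21],"hand":0}
    - {"translation":[16,1.3,0],"rot":[0,0,28],"hand":0}
    - {"translation":[20,1.6,0],"rot":[0,0,35],"hand":0}
    - {"translation":[24,2,0],"rot":[0,0,42],"hand":0}
    - {"translation":[28,2.3,0.5],"rot":[0,0,49],"hand":0}
    - {"translation":[30.3,2.5,1],"rot":[0,0,55],"hand":0}

```text
t: 37.4
eef_pos: [0.4454, -0.0085, 0.1482]
ee_rot: [3.141, 0.0, -2.88]
force: [-0.2, 0.1, 0.2]
width: 0.0875
gripper_force: 0.0
```

move_arm:
  rows:
    - {"translation":[0,0,3],"rot":[0,0,0],"hand":0}
    - {"translation":[0,0,5],"rot":[0,0,0],"hand":0}
    - {"translation":[0,0,5],"rot":[0,0,0],"hand":0}
    - {"translation":[0,0,5],"rot":[0,0,0],"hand":0}

```text
t: 37.73
eef_pos: [0.4469, -0.0065, 0.0977]
ee_rot: [-3.141, -0.002, -2.873]
force: [0.6, 0.1, 0.7]
width: 0.0876
gripper_force: 0.0
```

```bash
python3 -c "
from h import *
im,C,T=snap(16)
rel((.445,-.005,.022),(np.pi,0,np.radians(14.8)-np.pi)); nets(['jaw','jaw_label'],'wrist',T)
"
```

```text
rel [0.22 0.18 7.65] [-0.  -0.   0.6] at [ 0.4476 -0.0061  0.0985] [-3.141 -0.    -2.873] t 37.7833
jaw 0.56 [ 0.45  -0.007  0.005] [322. 216.]
jaw_label 0.79 [ 0.445 -0.013  0.03 ] [314. 220.]
```

move_arm:
  rows:
    - {"translation":[0,0.1,2],"rot":[0,0,0.6],"hand":0}
    - {"translation":[0,0.1,4],"rot":[0,0,0.6],"hand":0}
    - {"translation":[0,0.1,6],"rot":[0,0,0.6],"hand":0}
    - {"translation":[0,0.1,7.3],"rot":[0,0,0.6],"hand":0}
    - {"translation":[0,0.1,7.3],"rot":[0,0,0.6],"hand":0.5}
    - {"translation":[0,0.1,7.3],"rot":[0,0,0.6],"hand":1}
    - {"translation":[0,0.1,7.3],"rot":[0,0,0.6],"hand":1}
    - {"translation":[0,0.1,7.3],"rot":[0,0,0.6],"hand":1}

```text
t: 38.55
eef_pos: [0.4474, -0.0053, 0.0262]
ee_rot: [3.141, 0.002, -2.884]
force: [-0.2, 0.6, 0.3]
width: 0.0669
gripper_force: 0.0
```

move_arm:
  squeeze: 30
  rows:
    - {"translation":[0,0,0],"rot":[0,0,0],"hand":1}
    - {"translation":[0,0,0],"rot":[0,0,0],"hand":1}
    - {"translation":[0,0,0],"rot":[0,0,0],"hand":1}
    - {"translation":[0,0,0],"rot":[0,0,0],"hand":1}
    - {"translation":[0,0,0],"rot":[0,0,0],"hand":1}
    - {"translation":[0,0,0],"rot":[0,0,0],"hand":1}
    - {"translation":[0,0,0],"rot":[0,0,0],"hand":1}
    - {"translation":[0,0,0],"rot":[0,0,0],"hand":1}

```text
t: 39.22
eef_pos: [0.4467, -0.0056, 0.0254]
ee_rot: [3.142, 0.001, -2.884]
force: [-2.6, 0.9, 6.3]
width: 0.0435
gripper_force: 30.0
```

move_arm:
  rows:
    - {"translation":[0,0,-1],"rot":[0,0,0],"hand":1}
    - {"translation":[0,0,-3],"rot":[0,0,0],"hand":1}
    - {"translation":[0,0,-5],"rot":[0,0,0],"hand":1}
    - {"translation":[0,0,-7],"rot":[0,0,0],"hand":1}
    - {"translation":[0,0,-9],"rot":[0,0,0],"hand":1}
    - {"translation":[0,0,-11],"rot":[0,0,0],"hand":1}
    - {"translation":[0,0,-13],"rot":[0,0,0],"hand":1}
    - {"translation":[0,0,-13],"rot":[0,0,0],"hand":1}

```text
t: 39.88
eef_pos: [0.448, -0.0054, 0.1583]
ee_rot: [3.141, 0.005, -2.884]
force: [0.3, 0.9, -3.0]
width: 0.0439
gripper_force: 30.0
```

```bash
python3 -c "
from h import *
rel((.503,.358,.15),(np.pi,0,-np.pi/2+.02)); s=arm.get_state(); print(s['width'],s['force'])
"
```

```text
rel [-14.57  33.74   0.91] [ -0.2   0.3 -76.4] at [ 0.448  -0.0054  0.1583] [ 3.141  0.005 -2.884] t 39.8833
0.043866077572889045 [ 0.28549769  0.85620728 -3.01614845]
```

move_arm:
  rows:
    - {"translation":[-1.2,2.8,0],"rot":[0,0,-5],"hand":1}
    - {"translation":[-2.8,6.4,0],"rot":[0,0,-12],"hand":1}
    - {"translation":[-4.3,10,0],"rot":[0,0,-19],"hand":1}
    - {"translation":[-5.9,13.6,0],"rot":[0,0,-26],"hand":1}
    - {"translation":[-7.4,17.2,0],"rot":[0,0,-33],"hand":1}
    - {"translation":[-9,20.8,0],"rot":[0,0,-40],"hand":1}
    - {"translation":[-10.5,24.4,0],"rot":[0,0,-47],"hand":1}
    - {"translation":[-12,28,0],"rot":[0,0,-54],"hand":1}

```text
t: 40.55
eef_pos: [0.4905, 0.297, 0.1535]
ee_rot: [3.141, -0.002, -1.936]
force: [0.3, 0.7, -2.4]
width: 0.044
gripper_force: 30.0
```

```bash
python3 -c "
from h import *
rel((.503,.358,.13),(np.pi,0,-np.pi/2+.02))
"
```

```text
rel [-6.15  1.01  2.34] [  0.1  -0.1 -22.1] at [0.4905 0.297  0.1535] [ 3.141e+00 -2.000e-03 -1.936e+00] t 40.55
```

move_arm:
  rows:
    - {"translation":[-3,0.5,0],"rot":[0,0,-7],"hand":1}
    - {"translation":[-6.1,1,0.5],"rot":[0,0,-14],"hand":1}
    - {"translation":[-6.1,1,2.2],"rot":[0,0,-21],"hand":1}
    - {"translation":[-6.1,1,2.2],"rot":[0,0,-22],"hand":1}
    - {"translation":[-6.1,1,2.2],"rot":[0,0,-22],"hand":1}
    - {"translation":[-6.1,1,2.2],"rot":[0,0,-22],"hand":1}

```text
t: 41.05
eef_pos: [0.5038, 0.3551, 0.1325]
ee_rot: [3.141, -0.001, -1.562]
force: [0.0, -0.3, -2.2]
width: 0.0437
gripper_force: 30.0
```

```bash
python3 -c "
from h import *
rel((.503,.358,.042),(np.pi,0,-np.pi/2+.02)); im,C,T=snap(17)
q=C[(C[...,2]>.05)&(C[...,2]<.12)&(C[...,0]<.42)&(C[...,0]>.3)&(C[...,1]>.3)&(C[...,1]<.45)]; print('spool',len(q),q.min(0) if len(q) else '',q.max(0) if len(q) else '')
"
```

```text
rel [-0.3   0.07  9.05] [ 0.1 -0.1 -0.6] at [0.5038 0.3551 0.1325] [ 3.141e+00 -1.000e-03 -1.562e+00] t 41.05
spool 1134 [0.35228947 0.35914449 0.0500106 ] [0.38318876 0.37542021 0.09150406]
```

View pics/w17.png

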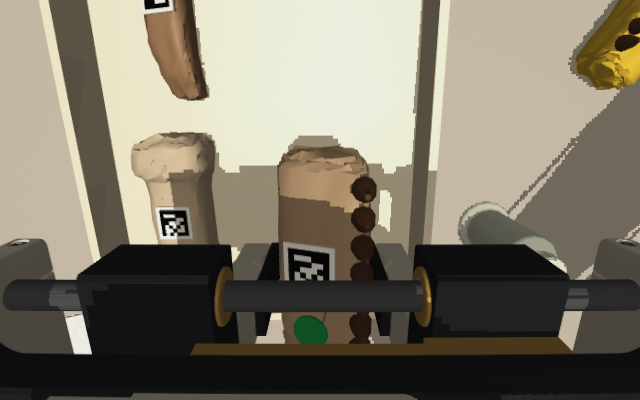

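Jaw is level; the spool (500,230) stays outside the gripper body's swing by about 2 cm, and the femur and rib are clear. Lowering.

move_arm:
  rows:
    - {"translation":[-0.2,0,2],"rot":[0,0,-0.6],"hand":1}
    - {"translation":[-0.2,0,5],"rot":[0,0,-0.6],"hand":1}
    - {"translation":[-0.2,0,7],"rot":[0,0,-0.6],"hand":1}
    - {"translation":[-0.2,0,8.5],"rot":[0,0,-0.6],"hand":1}
    - {"translation":[-0.2,0,9.1],"rot":[0,0,-0.6],"hand":1}
    - {"translation":[-0.2,0,9.1],"rot":[0,0,-0.6],"hand":1}
    - {"translation":[-0.2,0,9.1],"rot":[0,0,-0.6],"hand":1}
    - {"translation":[-0.2,0,9.1],"rot":[0,0,-0.6],"hand":1}

```text
t: 41.77
eef_pos: [0.5049, 0.3586, 0.0436]
ee_rot: [-3.14, 0.002, -1.548]
force: [0.1, -0.4, -2.6]
width: 0.044
gripper_force: 30.0
```

```bash
python3 -c "
from h import *
rel((.503,.358,.032),(np.pi,0,-np.pi/2+.02)); print(arm.get_state()['force'])
"
```

```text
rel [0.06 0.19 1.16] [-0.1  0.1  0.1] at [0.5049 0.3586 0.0436] [-3.140e+00  2.000e-03 -1.548e+00] t 41.7667
[ 0.07729109 -0.4161738  -2.55455711]
```

move_arm:
  rows:
    - {"translation":[0,0.1,0.5],"rot":[0,0,0],"hand":1}
    - {"translation":[0,0.1,0.9],"rot":[0,0,0],"hand":1}
    - {"translation":[0,0.1,1.15],"rot":[0,0,0],"hand":1}
    - {"translation":[0,0.1,1.15],"rot":[0,0,0],"hand":1}
    - {"translation":[0,0.1,1.15],"rot":[0,0,0],"hand":0.3}
    - {"translation":[0,0.1,1.15],"rot":[0,0,0],"hand":0.3}
    - {"translation":[0,0.1,1.15],"rot":[0,0,0],"hand":0.3}
    - {"translation":[0,0.1,1.15],"rot":[0,0,0],"hand":0.3}

```text
t: 42.43
eef_pos: [0.5032, 0.358, 0.0305]
ee_rot: [-3.141, 0.0, -1.548]
force: [0.4, -0.2, -0.4]
width: 0.0603
gripper_force: 0.0
```

move_arm:
  rows:
    - {"translation":[0,0,0],"rot":[0,0,0],"hand":0.3}
    - {"translation":[0,0,-1],"rot":[0,0,0],"hand":0.3}
    - {"translation":[0,0,-3],"rot":[0,0,0],"hand":0.3}
    - {"translation":[0,0,-7],"rot":[0,0,0],"hand":0.3}
    - {"translation":[0,0,-11],"rot":[0,0,0],"hand":0.3}
    - {"translation":[3,0,-13],"rot":[0,0,7],"hand":0}
    - {"translation":[7,0,-13],"rot":[0,0,14],"hand":0}
    - {"translation":[11,0,-13],"rot":[0,0,21],"hand":0}

```text
t: 43.1
eef_pos: [0.5061, 0.2481, 0.1631]
ee_rot: [-3.14, 0.004, -1.918]
force: [0.1, -0.7, -0.5]
width: 0.0759
gripper_force: 0.0
```

```bash
python3 -c "
from h import *
rel((.459,-.134,.15),(np.pi,0,np.pi-.02)); s=arm.get_state(); print(s['width'])
im,C,S=top('vertebra','vertebra_label','jaw','rib')
b=blob(C,(.46,-.132),.07,.012,.07); print(b[0].round(3),b[1],round(b[2],1))
"
```

```text
rel [37.53 -8.58  1.18] [ 0.   0.3 71.2] at [0.5061 0.2481 0.1631] [-3.14   0.004 -1.918] t 43.1
0.07587359423292114
vertebra 0.76 [ 0.463 -0.135 -0.   ] [330. 220.]
vertebra_label 0.6 [ 0.45  -0.138  0.044] [332. 224.]
vertebra_label 0.38 [ 0.453 -0.557  0.002] [470. 220.]
jaw 0.77 [ 0.273  0.207 -0.   ] [218. 287.]
jaw 0.41 [0.499 0.36  0.003] [167. 213.]
rib 0.59 [0.606 0.209 0.003] [217. 177.]
[ 0.471 -0.134] (100, 48) -1.7
```

move_arm:
  rows:
    - {"translation":[3.8,-0.8,0],"rot":[0,0,7],"hand":0}
    - {"translation":[7.6,-1.7,0],"rot":[0,0,14],"hand":0}
    - {"translation":[11.4,-2.6,0],"rot":[0,0,21],"hand":0}
    - {"translation":[15.2,-3.5,0],"rot":[0,0,28],"hand":0}
    - {"translation":[19,-4.4,0],"rot":[0,0,35],"hand":0}
    - {"translation":[22.8,-5.2,0],"rot":[0,0,42],"hand":0}
    - {"translation":[26.6,-6,0],"rot":[0,0,49],"hand":0}
    - {"translation":[30.4,-7,0],"rot":[0,0,56],"hand":0}

```text
t: 44.02
eef_pos: [0.4691, -0.0625, 0.1608]
ee_rot: [-3.142, 0.001, -2.895]
force: [0.8, 0.4, -0.1]
width: 0.0875
gripper_force: 0.0
```

```bash
python3 -c "
from h import *
rel((.459,-.134,.11),(np.pi,0,np.pi-.02))
"
```

```text
rel [ 2.73 -6.69  5.08] [ 0.   0.  15.3] at [ 0.4691 -0.0625  0.1608] [-3.142e+00  1.000e-03 -2.895e+00] t 44.0167
```

move_arm:
  rows:
    - {"translation":[1.5,-3.3,1],"rot":[0,0,7],"hand":0}
    - {"translation":[2.7,-6.5,3],"rot":[0,0,14],"hand":0}
    - {"translation":[2.7,-6.5,5],"rot":[0,0,15],"hand":0}
    - {"translation":[2.7,-6.5,5],"rot":[0,0,15],"hand":0}
    - {"translation":[2.7,-6.5,5],"rot":[0,0,15],"hand":0}
    - {"translation":[2.7,-6.5,5],"rot":[0,0,15],"hand":0}

```text
t: 44.52
eef_pos: [0.4602, -0.1306, 0.1113]
ee_rot: [-3.141, 0.001, 3.133]
force: [0.5, -0.4, 0.5]
width: 0.0878
gripper_force: 0.0
```

```bash
python3 -c "
from h import *
im,C,T=snap(18); nets(['vertebra','vertebra_label'],'wrist',T,1)
rel((.459,-.1345,.022),(np.pi,0,np.pi-.02))
"
```

```text
vertebra 0.61 [ 0.467 -0.134  0.   ] [319. 214.]
vertebra_label 0.74 [ 0.46  -0.138  0.048] [312. 227.]
rel [ 0.13 -0.41  8.96] [0.  0.1 0.6] at [ 0.4602 -0.1304  0.1116] [3.141e+00 2.000e-03 3.133e+00] t 44.6667
```

move_arm:
  rows:
    - {"translation":[0.1,-0.4,2],"rot":[0,0,0.6],"hand":0}
    - {"translation":[0.1,-0.4,4],"rot":[0,0,0.6],"hand":0}
    - {"translation":[0.1,-0.4,6.5],"rot":[0,0,0.6],"hand":0}
    - {"translation":[0.1,-0.4,8],"rot":[0,0,0.6],"hand":0}
    - {"translation":[0.1,-0.4,8.7],"rot":[0,0,0.6],"hand":0}
    - {"translation":[0.1,-0.4,8.7],"rot":[0,0,0.6],"hand":0.6}
    - {"translation":[0.1,-0.4,8.7],"rot":[0,0,0.6],"hand":1}
    - {"translation":[0.1,-0.4,8.7],"rot":[0,0,0.6],"hand":1}

```text
t: 45.33
eef_pos: [0.4591, -0.1352, 0.0246]
ee_rot: [3.142, 0.002, 3.12]
force: [0.3, -0.0, -0.2]
width: 0.0729
gripper_force: 0.0
```

move_arm:
  squeeze: 30
  rows:
    - {"translation":[0,0,0],"rot":[0,0,0],"hand":1}
    - {"translation":[0,0,0],"rot":[0,0,0],"hand":1}
    - {"translation":[0,0,0],"rot":[0,0,0],"hand":1}
    - {"translation":[0,0,0],"rot":[0,0,0],"hand":1}
    - {"translation":[0,0,0],"rot":[0,0,0],"hand":1}
    - {"translation":[0,0,0],"rot":[0,0,0],"hand":1}
    - {"translation":[0,0,0],"rot":[0,0,0],"hand":1}
    - {"translation":[0,0,0],"rot":[0,0,0],"hand":1}

```text
t: 46.0
eef_pos: [0.4586, -0.1353, 0.0241]
ee_rot: [3.141, 0.001, 3.119]
force: [-1.6, 3.4, 7.2]
width: 0.0495
gripper_force: 30.0
```

move_arm:
  rows:
    - {"translation":[0,0,-1],"rot":[0,0,0],"hand":1}
    - {"translation":[0,0,-3],"rot":[0,0,0],"hand":1}
    - {"translation":[0,0,-5],"rot":[0,0,0],"hand":1}
    - {"translation":[0,0,-7],"rot":[0,0,0],"hand":1}
    - {"translation":[0,0,-9],"rot":[0,0,0],"hand":1}
    - {"translation":[0,0,-11],"rot":[0,0,0],"hand":1}
    - {"translation":[0,0,-13],"rot":[0,0,0],"hand":1}
    - {"translation":[0,0,-13],"rot":[0,0,0],"hand":1}

```text
t: 46.67
eef_pos: [0.4597, -0.1357, 0.1569]
ee_rot: [-3.141, 0.005, 3.12]
force: [0.3, -1.0, -2.7]
width: 0.0497
gripper_force: 30.0
```

```bash
python3 -c "
from h import *
rel((.503,.195,.15),(np.pi,0,-np.pi/2+.02)); s=arm.get_state(); print(s['width'],s['force'])
"
```

```text
rel [-3.61 33.15  0.71] [ -0.3   0.2 -92.4] at [ 0.4597 -0.1357  0.1569] [-3.141  0.005  3.12 ] t 46.6667
0.04966074503439401 [ 0.25650587 -1.00965782 -2.69744314]
```

move_arm:
  rows:
    - {"translation":[-0.4,2.5,0],"rot":[0,0,-5],"hand":1}
    - {"translation":[-0.7,6,0],"rot":[0,0,-12],"hand":1}
    - {"translation":[-1.1,9.5,0],"rot":[0,0,-19],"hand":1}
    - {"translation":[-1.4,13,0],"rot":[0,0,-26],"hand":1}
    - {"translation":[-1.8,16.5,0],"rot":[0,0,-33],"hand":1}
    - {"translation":[-2.2,20,0],"rot":[0,0,-40],"hand":1}
    - {"translation":[-2.6,23.5,0],"rot":[0,0,-47],"hand":1}
    - {"translation":[-3,27,0],"rot":[0,0,-54],"hand":1}

```text
t: 47.33
eef_pos: [0.4931, 0.1351, 0.1524]
ee_rot: [3.141, -0.001, -2.216]
force: [0.4, -0.4, -3.1]
width: 0.05
gripper_force: 30.0
```

```bash
python3 -c "
from h import *
rel((.503,.195,.13),(np.pi,0,-np.pi/2+.02))
"
```

```text
rel [-5.38  2.81  2.24] [  0.1  -0.1 -38.1] at [0.4931 0.1351 0.1524] [ 3.141e+00 -1.000e-03 -2.216e+00] t 47.3333
```

move_arm:
  rows:
    - {"translation":[-2,1,0],"rot":[0,0,-7],"hand":1}
    - {"translation":[-4,2,0],"rot":[0,0,-14],"hand":1}
    - {"translation":[-5.4,2.8,0],"rot":[0,0,-21],"hand":1}
    - {"translation":[-5.4,2.8,1],"rot":[0,0,-28],"hand":1}
    - {"translation":[-5.4,2.8,2.1],"rot":[0,0,-35],"hand":1}
    - {"translation":[-5.4,2.8,2.1],"rot":[0,0,-38],"hand":1}
    - {"translation":[-5.4,2.8,2.1],"rot":[0,0,-38],"hand":1}
    - {"translation":[-5.4,2.8,2.1],"rot":[0,0,-38],"hand":1}

```text
t: 48.0
eef_pos: [0.504, 0.1933, 0.1316]
ee_rot: [3.14, -0.001, -1.561]
force: [-0.8, -0.6, -2.7]
width: 0.0499
gripper_force: 30.0
```

```bash
python3 -c "
from h import *
rel((.503,.195,.042),(np.pi,0,-np.pi/2+.02)); im,C,T=snap(19)
"
```

```text
rel [-0.18  0.09  8.96] [ 0.1 -0.1 -0.6] at [0.504  0.1933 0.1316] [ 3.140e+00 -1.000e-03 -1.561e+00] t 48.0
```

View pics/w19.png

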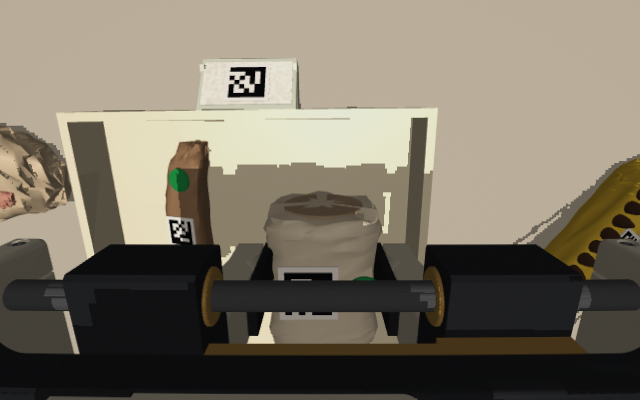

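Vertebra hangs level beside the rib (185,195), with room all round. Lowering.

move_arm:
  rows:
    - {"translation":[-0.2,0,2],"rot":[0,0,-0.6],"hand":1}
    - {"translation":[-0.2,0,5],"rot":[0,0,-0.6],"hand":1}
    - {"translation":[-0.2,0,7],"rot":[0,0,-0.6],"hand":1}
    - {"translation":[-0.2,0,8.5],"rot":[0,0,-0.6],"hand":1}
    - {"translation":[-0.2,0,9],"rot":[0,0,-0.6],"hand":1}
    - {"translation":[-0.2,0,9],"rot":[0,0,-0.6],"hand":1}
    - {"translation":[-0.2,0,9],"rot":[0,0,-0.6],"hand":1}
    - {"translation":[-0.2,0,9],"rot":[0,0,-0.6],"hand":1}

```text
t: 48.72
eef_pos: [0.5052, 0.1963, 0.0437]
ee_rot: [-3.14, 0.001, -1.548]
force: [0.9, -0.3, -2.3]
width: 0.05
gripper_force: 30.0
```

```bash
python3 -c "
from h import *
rel((.503,.195,.0305),(np.pi,0,-np.pi/2+.02)); print(arm.get_state()['force'])
"
```

```text
rel [0.12 0.23 1.32] [-0.1  0.1  0.2] at [0.5052 0.1963 0.0437] [-3.140e+00  1.000e-03 -1.548e+00] t 48.7167
[ 0.86579782 -0.25942442 -2.28206399]
```

move_arm:
  rows:
    - {"translation":[0,0.1,0.5],"rot":[0,0,0],"hand":1}
    - {"translation":[0,0.1,0.9],"rot":[0,0,0],"hand":1}
    - {"translation":[0,0.1,1.25],"rot":[0,0,0],"hand":1}
    - {"translation":[0,0.1,1.25],"rot":[0,0,0],"hand":1}
    - {"translation":[0,0.1,1.25],"rot":[0,0,0],"hand":0.25}
    - {"translation":[0,0.1,1.25],"rot":[0,0,0],"hand":0.25}
    - {"translation":[0,0.1,1.25],"rot":[0,0,0],"hand":0.25}
    - {"translation":[0,0.1,1.25],"rot":[0,0,0],"hand":0.25}

```text
t: 49.38
eef_pos: [0.5036, 0.1959, 0.0301]
ee_rot: [-3.141, 0.0, -1.548]
force: [0.3, -1.1, -0.3]
width: 0.065
gripper_force: 0.0
```

move_arm:
  rows:
    - {"translation":[0,0,0],"rot":[0,0,0],"hand":0.25}
    - {"translation":[0,0,-1],"rot":[0,0,0],"hand":0.25}
    - {"translation":[0,0,-3],"rot":[0,0,0],"hand":0.25}
    - {"translation":[0,0,-7],"rot":[0,0,0],"hand":0.25}
    - {"translation":[0,0,-11],"rot":[0,0,0],"hand":0.25}
    - {"translation":[0,0,-15],"rot":[0,0,0],"hand":0.25}
    - {"translation":[0,0,-19],"rot":[0,0,0],"hand":0.25}
    - {"translation":[4,0,-22],"rot":[0,0,0],"hand":0.25}

```text
t: 50.05
eef_pos: [0.5059, 0.1654, 0.2505]
ee_rot: [-3.136, 0.003, -1.544]
force: [2.7, 0.1, 0.6]
width: 0.0659
gripper_force: 0.0
```

move_arm:
  rows:
    - {"translation":[4,0,0],"rot":[0,0,0],"hand":0.25}
    - {"translation":[8,0,0],"rot":[0,0,0],"hand":0.25}
    - {"translation":[12,0,0],"rot":[0,0,0],"hand":0.25}
    - {"translation":[16,0,0],"rot":[0,0,0],"hand":0.25}
    - {"translation":[20,0,0],"rot":[0,0,0],"hand":0.25}
    - {"translation":[20,0,0],"rot":[0,0,0],"hand":0.25}
    - {"translation":[20,0,0],"rot":[0,0,0],"hand":0.25}
    - {"translation":[20,0,0],"rot":[0,0,0],"hand":0.25}

```text
t: 50.72
eef_pos: [0.5087, -0.0379, 0.2456]
ee_rot: [-3.141, 0.0, -1.549]
force: [0.0, 0.6, 0.1]
width: 0.0657
gripper_force: 0.0
```

```bash
python3 - <<'E'
from h import *
im,C,S=top('femur','jaw','vertebra','rib','scanner','brush','red_slab'); np.savez('topf.npz',im=im,C=C,T=S)
cv2.imwrite('pics/topf.png',cv2.resize(im[80:330,130:490,::-1],(800,556),interpolation=cv2.INTER_CUBIC))
for n,c in [('femur',(.61,.36)),('jaw',(.503,.358)),('vert',(.503,.2)),('rib',(.61,.211))]:
    m=(abs(C[...,0]-c[0])<.045)&(abs(C[...,1]-c[1])<.066)&(C[...,2]>.018); q=C[m]; print(n,q[:,:2].mean(0).round(3),'zmax-6mm',(np.percentile(q[:,2],98)-.006).round(4))
E
```

```text
femur 0.89 [ 0.35  -0.232 -0.004] [363. 257.]
femur 0.74 [ 0.318 -0.415  0.001] [426. 266.]
jaw 0.84 [ 0.273  0.209 -0.003] [217. 287.]
jaw 0.25 [ 0.799 -0.056  0.001] [302. 114.]
rib 0.27 [ 0.776  0.161 -0.002] [232. 123.]
scanner 0.68 [ 0.453 -0.384  0.011] [413. 222.]
brush 0.74 [ 0.612 -0.453 -0.   ] [432. 169.]
brush 0.64 [0.61  0.365 0.002] [166. 177.]
red_slab 0.92 [ 0.778  0.165 -0.002] [231. 123.]
femur [0.613 0.378] zmax-6mm 0.048<stdin>:5: RuntimeWarning: Mean of empty slice.
  ret = um.true_divide(
Traceback (most recent call last):
IndexError: index -1 is out of bounds for axis 0 with size 0
```

View pics/topf.png

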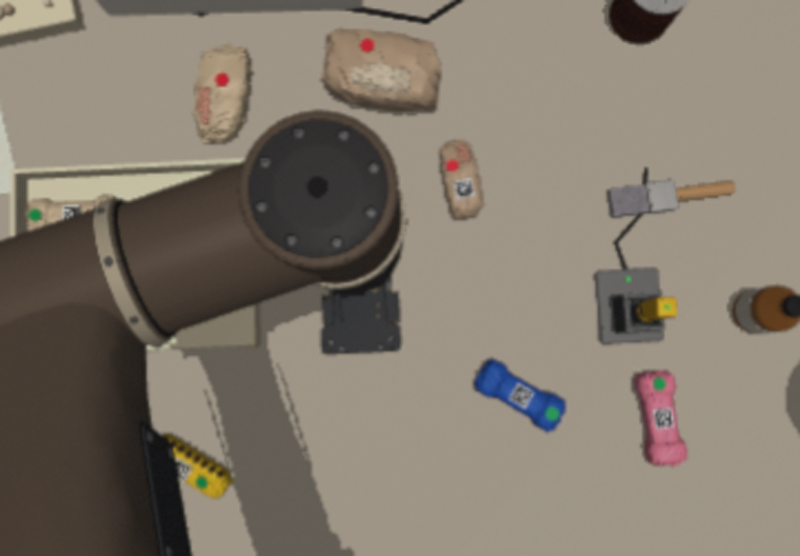

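The arm hides the tray (crop 135,255); the scanner is seated (655,305) and the red pieces, brush and bottle are in place. That used up the picture allowance, so I'll move aside and check the tray by numbers only.

move_arm:
  rows:
    - {"translation":[4,0,-2],"rot":[0,0,0],"hand":0.25}
    - {"translation":[8,0,-4],"rot":[0,0,0],"hand":0.25}
    - {"translation":[12,0,-6],"rot":[0,0,0],"hand":0.25}
    - {"translation":[16,0,-6],"rot":[0,0,0],"hand":0.25}
    - {"translation":[20,0,-6],"rot":[0,0,0],"hand":0.25}
    - {"translation":[20,0,-6],"rot":[0,0,0],"hand":0.25}
    - {"translation":[20,0,-6],"rot":[0,0,0],"hand":0.25}
    - {"translation":[20,0,-6],"rot":[0,0,0],"hand":0.25}

```text
t: 51.78
eef_pos: [0.5132, -0.2376, 0.3045]
ee_rot: [3.141, 0.0, -1.549]
force: [0.4, 0.2, 0.7]
width: 0.0657
gripper_force: 0.0
```

```bash
python3 - <<'E'
from h import *
im,C,S=top('tray','femur','jaw','vertebra','rib','thread_spool','red_fragment','red_block')
for n,c in [('femur',(.61,.36)),('jaw',(.503,.358)),('vert',(.503,.2)),('rib',(.61,.211))]:
    m=(abs(C[...,0]-c[0])<.045)&(abs(C[...,1]-c[1])<.072)&(C[...,2]>.02); q=C[m]
    if len(q)>20: print(n,len(q),cv2.minAreaRect((q[:,:2]*1000).astype(np.float32)),'h',(np.percentile(q[:,2],98)-.006).round(4))
s=arm.get_state(); print(s['width'],s['gripper_force'],s['qd'].round(3),s['t'])
E
```

```text
tray 0.89 [ 0.549  0.279 -0.005] [195. 197.]
tray 0.52 [0.605 0.36  0.003] [167. 179.]
femur 0.95 [ 0.318 -0.415  0.001] [425. 266.]
femur 0.72 [ 0.608  0.363 -0.001] [167. 178.]
jaw 0.74 [ 0.271  0.209 -0.003] [217. 288.]
jaw 0.64 [0.501 0.359 0.006] [167. 212.]
vertebra 0.8 [0.501 0.207 0.007] [217. 211.]
rib 0.74 [0.606 0.211 0.005] [216. 177.]
thread_spool 0.67 [0.365 0.375 0.004] [161. 258.]
red_fragment 0.68 [0.607 0.209 0.006] [217. 177.]
femur 626 ((606.950927734375, 359.5743103027344), (49.72985076904297, 122.5497055053711), 1.3600636720657349) h 0.0462
jaw 517 ((499.0635681152344, 366.86041259765625), (49.479827880859375, 132.49050903320312), 6.70148229598999) h 0.0468
vert 416 ((499.429931640625, 210.1905059814453), (47.668392181396484, 97.17115783691406), 1.8951425552368164) h 0.0462
rib 289 ((605.4142456054688, 224.53819274902344), (31.787199020385742, 104.27718353271484), 2.2271554470062256) h 0.0313
0.06572388100099287 0.0 [-0.005  0.002  0.001 -0.001  0.001 -0.   ] 52.2333
```

```bash
python3 -c "
from h import *
print(arm.job_done())"
```

```text
the job is handed in; nothing more can be done
None
```

The job is handed in, with no verdict returned: I held the scanner square on the tray, thigh bone, jaw, vertebra and rib labels in that order, stood it back in its stand, and laid all four green-dotted fossils in the tray, where depth measurements show them flat; I viewed 16 pictures, two over the limit of 14.

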